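Sort carbide from steel boring bars by heft and latch the case

ROBOT

A 6-joint arm with a two-finger parallel gripper is mounted at the origin on the work surface. World frame = base frame: x ahead of the robot, y to its left, z up, the work surface at z = 0. Lengths are in m, angles in rad, forces in N, time in s.
With the tool pointing down it reaches from about 0.25 to 0.775 m from the base axis. Payload 4 kg.
Tool frame: the origin (TCP) lies midway between the tips of the shut fingers; the grasp point (between the pads) lies 19 mm behind it; y points along the fingers, x is the direction in which the jaws open and shut, and the axes are right-handed (so a half turn about y gives the same grasp; the last joint's range is limited). The gripper opens to 94 mm and grips with 3 to 60 N. Pads are 16 mm wide; open, the fingers measure 119 mm over their backs; the gripper's body (75 mm by 177 mm) begins 78 mm behind the grasp point.
Start: joints at [-1.296, 0.087, 1.371, -0, 1.684, -0.103], TCP at [0.203, -0.511, 0.206] pointing down, gripper open.
Joint ranges: [-3.1, 3.1], [-0.76, 2.03], [0.27, 2.55], [-1.08, 4.22], [0.17, 2.65], [-2.57, 2.57]. Speed limits (rad/s): [2.79, 2.79, 3.14, 3.14, 3.14, 3.14].

INTERFACE

Orientations are given as [roll, pitch, yaw] about the fixed x, y, z axes, in that order (R = Rz(yaw) Ry(pitch) Rx(roll)).
In Python, from bench import robot gives the robot as it stands.
- The arm moves only by the shell command python3 -m creep 'ROWS'. ROWS is JSON, a list of rows, each a list of 7 numbers: the shift along the tool's x, y, z in mm, then the turn, a rotation vector about the tool's x, y, z in degrees, then the closure in counts, from 0 (fully open) to 255 (shut). A call has 1 to 5 rows; each row is the pose to reach, as a shift and turn from the pose commanded when the call began, along the tool's axes at that moment; what a row does not reach only later rows make up. A row lasts 1/8 s, in which the tool goes at most 62.5 mm and 10.7 degrees, less where a joint would pass 70% of its speed; a pose out of reach is approached as far as the arm can. A call with a gripper value outside its range is refused whole. The fingers move at their own pace and stop on an object; the grip force is fixed at half the most. Time passes only in rows, so rows that repeat a pose let the fingers close. It gives the time, the measured TCP pose, the force and the opening at its end, in the units of the state.
- robot.get_obs(): the state, without advancing time (a new reading comes with each control period).
- robot.snapshot(name): name is "scene" or "top" or "wrist"; returns a dict with "color" (400x640x3 uint8, blue, green, red), "fx", "fy", "cx", "cy" (pixels), "world_from_camera" (4x4, takes a point from camera to world coordinates); the wrist camera has in their place "mount" (4x4, takes a point from camera to tool coordinates, whose origin is the TCP and whose axes are the tool frame's). Camera axes: x right, y down, z forward; pixel columns grow to the right and rows downward; lengths in m; the calibration is good to about 2 mm. The wrist camera is an equidistant fisheye: a pixel r from the principal point sees the ray r / f radians off the axis. A picture is of the moment at which its call begins: read the wrist's pose just before it. There is no depth.
- robot.close_job(): hands the job in, once; it reports no verdict.
Trained networks look in the newest picture that a camera, given by its name, has taken for a name from the list of things; names that differ only in an ending like _2 or _b are one class to them, and where a whole thing is asked for, a point or a joint stands for the part that bears it (a point fixed in the world has none). Each returns a list of dicts, best first, with "p" (0 to 1); they miss things now and then, are a little off and sometimes report something else, mostly with a low value. They report only what shows in the picture. A call takes as long as a camera call. They do not tell look-alikes from the thing itself.
- robot.spot_in(name, camera): "point" ([x, y, z] in m, in world coordinates, good to about 4 mm: the middle of the surface that is visible of it).
- robot.landmark_of(name, camera): "point" ([x, y, z] in m, in world coordinates, good to about 4 mm: a listed point, or the origin of a listed thing).
The state is a dict: "time": time; "joint_positions": joint angles; "qvel": joint speeds; "joint_torque": joint torques, N m; "tool_pos": TCP position; "ee_rot": TCP orientation; "wrist_force": force on the tool from outside, world axes, zero at the start; "wrist_torque": the same for the moment, N m; "width": finger opening in m.
Only numpy, scipy, OpenCV 4.12 (cv2) and the standard library are available. Lean on these libraries where they do the work, as an engineer would, in place of code of your own. Each camera call takes 0.05 s, during which the arm holds its last target.

TASK

The boring bars on the rubber mat came back from the lathe mixed up: they look alike, but some have solid carbide shanks and weigh nearly twice as much as the steel ones. Swing the hasp off its catch and open the wooden case wide, tell the bars apart by hefting them, and lay the carbide bars flat on the floor of the case and the steel bars flat on the floor of the open tray, side by side and not one on another. When all are put away, shut the lid fully and swing the hasp back fully upright over its catch, leaving the tool holders and the screwdriver where they are.

Things in the scene. Friction and masses are not known exactly. Their poses are not given: they have to be found in the camera images.
- case: the shallow plywood case with hinged lid: 194 mm deep (x) by 280 mm wide (y), walls 75 mm high and 8 mm thick, floor 8 mm thick, so 178 by 264 mm inside; fixed to the bench. Origin at the centre of its underside; -x is its front (hasp side, towards the robot), +x its hinge side. The lid, 12 mm thick, turns about a line along y at x = +97 mm, z = 75.5 mm, and its top is at 87.5 mm when shut. The hasp turns about a line along y at x = -103 mm, z = 30 mm
- lid (a joint): angle of the case's lid: 0 shut, grows as its front edge rises, stop at 1.5 rad. Its stay is stiff: it stays at any angle where it is left and needs about 5 N at the pull to lift
- lid_pull (a point): a point on the lid's black pull, a block 18 mm (x) by 30 mm (y) by 34 mm high standing on the lid, 150 mm in front of the hinge line; the point is on its centre line, 25 mm above the lid's top face and 9 mm below the block's top
- hasp (a joint): angle of the steel hasp on the front of the case: 0 is upright against the front with its slot over the catch (a small steel staple sticking 17 mm out of the lid's front edge), where it keeps the lid from rising; it grows as its top swings out towards the robot and down, stop at 1.25 rad. Clear of the catch above about 0.4 rad. Stiff hinge: it stays where it is left and moves with about 1 N at the tip
- hasp_tip (a point): centre of the finger tab at the hasp's free end: 28 mm wide (y), 24 mm long, 5 mm thick, bent outwards; 77 mm from the hinge line along the strap and 6.5 mm out of it, so 107 mm above the bench when the hasp is upright
- tray: the open wooden tray for the steel bars, 220 mm (x) by 200 mm (y), 42 mm high, walls and floor 8 mm thick, so 204 by 184 mm inside; fixed. Origin at the centre of its underside. It stands on one side of the case, the mat on the other; the sides vary
- mat: the black rubber mat, 300 mm (x) by 200 mm (y), 3 mm thick, fixed, on which the bars lie side by side, roughly along its y, about 55 mm apart. Origin at the centre of its underside
- bar_a: a boring bar (lathe tool), 150 mm long, bare steel finish: straight shank 20 mm wide and 18 mm high with flats above and below, ending at +x in a 16 mm square head 28 mm long that carries a small brass-coloured cutting tip. All bars look the same; only weight tells them apart. Steel bars weigh 0.34 to 0.38 kg, carbide bars 0.62 to 0.70 kg. Origin at its centre (9 mm above what it lies on), x along the bar. It may be absent; 3 to 5 bars are present
- bar_b: a boring bar (lathe tool), 150 mm long, bare steel finish: straight shank 20 mm wide and 18 mm high with flats above and below, ending at +x in a 16 mm square head 28 mm long that carries a small brass-coloured cutting tip. All bars look the same; only weight tells them apart. Steel bars weigh 0.34 to 0.38 kg, carbide bars 0.62 to 0.70 kg. Origin at its centre (9 mm above what it lies on), x along the bar. It may be absent; 3 to 5 bars are present
- bar_c: a boring bar (lathe tool), 150 mm long, bare steel finish: straight shank 20 mm wide and 18 mm high with flats above and below, ending at +x in a 16 mm square head 28 mm long that carries a small brass-coloured cutting tip. All bars look the same; only weight tells them apart. Steel bars weigh 0.34 to 0.38 kg, carbide bars 0.62 to 0.70 kg. Origin at its centre (9 mm above what it lies on), x along the bar. It may be absent; 3 to 5 bars are present
- bar_d: a boring bar (lathe tool), 150 mm long, bare steel finish: straight shank 20 mm wide and 18 mm high with flats above and below, ending at +x in a 16 mm square head 28 mm long that carries a small brass-coloured cutting tip. All bars look the same; only weight tells them apart. Steel bars weigh 0.34 to 0.38 kg, carbide bars 0.62 to 0.70 kg. Origin at its centre (9 mm above what it lies on), x along the bar. It may be absent; 3 to 5 bars are present
- bar_e: a boring bar (lathe tool), 150 mm long, bare steel finish: straight shank 20 mm wide and 18 mm high with flats above and below, ending at +x in a 16 mm square head 28 mm long that carries a small brass-coloured cutting tip. All bars look the same; only weight tells them apart. Steel bars weigh 0.34 to 0.38 kg, carbide bars 0.62 to 0.70 kg. Origin at its centre (9 mm above what it lies on), x along the bar. It may be absent; 3 to 5 bars are present
- holder_a: bystander: a steel taper tool holder standing upright beyond the case, 54 mm across, 125 mm high; origin at the centre of its underside
- holder_b: bystander: a second steel taper tool holder like the first
- driver: bystander: a screwdriver 170 mm long lying beyond the case
Not all that is in view belongs to the job. What is shaped like the bar_e but green is not meant.

How it is judged:
By the outcome, as a careful person would: the job done as asked, in the order asked, and still so for the second after the job is handed in, with the robot touching nothing.
Of bar_a, bar_b, bar_c, bar_d, bar_e only 3 to 5 are there at a start; the rules pass over those that are not, and their reading is None.
At some moment in a run one of bar_a, bar_b, bar_c, bar_d, bar_e may be knocked a few centimetres aside while the robot is not near it.
Once in a run the grip may slacken for a moment while it holds something.
It also fails if it takes over 210 s, if anything falls off the work surface, if the arm or the gripper's body presses on something with over 40 N, if the wrist force passes 120 N, or if a joint passes its speed limit or range.

## Working session

There is one attempt and no reset: what is moved stays moved. The work goes in short steps, Python scripts to look and compute and a shell command to move; the robot and the scene stay as the last step left them, time stands still between calls to the robot, and variables do not carry over. Pictures are saved under pics/ and viewed, and the job is handed in when it is done.

```bash
ls; mkdir -p pics
python3 - <<'E'
from bench import robot
import cv2
o=robot.get_obs()
print({k:o[k] for k in ("time","tool_pos","ee_rot","wrist_force","width")})
for c in ("scene","top","wrist"):
    s=robot.snapshot(c); cv2.imwrite(f"pics/a_{c}.png",s["color"])
    print(c,s["fx"],s["cx"],s["cy"],s.get("world_from_camera",s.get("mount")))
for n in ["case","lid_pull","hasp_tip","tray","mat","bar_a","holder_a","driver"]:
    for c in ("scene","top"):
        print(n,c,[(round(d["p"],2),[round(float(v),3) for v in d["point"]]) for d in robot.landmark_of(n,c)])
E
```

```text
pics
{'time': 0.0, 'tool_pos': array([ 0.20273938, -0.51070672,  0.20431496]), 'ee_rot': array([-1.57059243,  0.00215459, -1.19296351]), 'wrist_force': array([-0.26943969,  1.61832786,  0.57560431]), 'width': 0.09405837438238715}
scene 400.32090132284696 313.816060111148 200.61043749133688 [[ 0.43133787  0.62994827 -0.64584272  1.26124316]
 [ 0.90198411 -0.31642011  0.2937737  -0.32300031]
 [-0.01929539 -0.70925559 -0.7046873   0.90136171]
 [ 0.          0.          0.          1.        ]]
top 425.00685590721775 316.1486570579017 192.97595351085667 [[ 0.02154549 -0.99543727  0.09295397  0.39690444]
 [-0.99965303 -0.0200405   0.017094    0.01262449]
 [-0.01515316 -0.09329002 -0.99552366  1.35983338]
 [ 0.          0.          0.          1.        ]]
wrist 309.70691628693146 324.87514254421035 198.49079852154225 [[ 9.99999456e-01  8.33322011e-04 -6.27401562e-04  5.88127632e-04]
 [ 8.25973635e-04 -2.65260463e-01  9.64176439e-01 -1.78894724e-01]
 [ 6.37044619e-04 -9.64176432e-01 -2.65261007e-01  7.69522384e-02]
 [ 0.00000000e+00  0.00000000e+00  0.00000000e+00  1.00000000e+00]]
case sc
[... 618 characters left out ...]
.306, 0.012]), (0.67, [0.75, 0.183, -0.0]), (0.6, [0.514, 0.305, 0.014]), (0.59, [0.616, 0.294, 0.014]), (0.58, [0.234, 0.334, 0.008]), (0.53, [0.457, 0.31, 0.012])]
bar_a top [(0.85, [0.618, 0.298, 0.016]), (0.84, [0.235, 0.331, 0.008]), (0.79, [0.402, 0.309, 0.012]), (0.78, [0.781, 0.339, 0.01]), (0.53, [0.507, 0.308, 0.011])]
holder_a scene [(0.97, [0.761, -0.174, -0.004]), (0.94, [0.752, 0.184, -0.002]), (0.21, [0.492, -0.023, 0.109])]
holder_a top [(0.56, [0.756, 0.184, 0.001]), (0.54, [0.76, -0.179, 0.001]), (0.46, [0.62, 0.297, 0.016]), (0.32, [0.49, -0.31, -0.003])]
driver scene [(0.75, [0.769, -0.007, 0.001])]
driver top [(0.47, [0.767, -0.006, 0.002]), (0.28, [0.459, 0.31, 0.011])]
```

View pics/a_top.png

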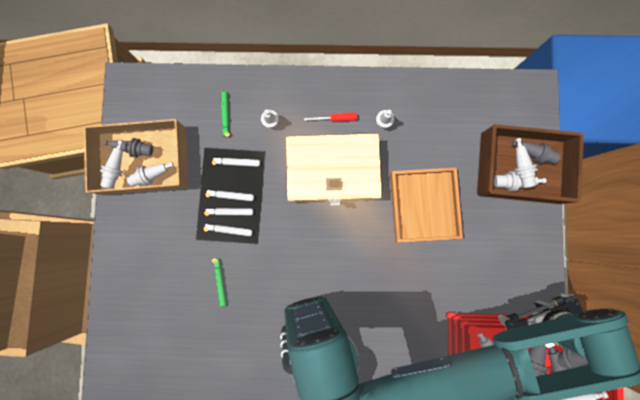

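View pics/a_scene.png

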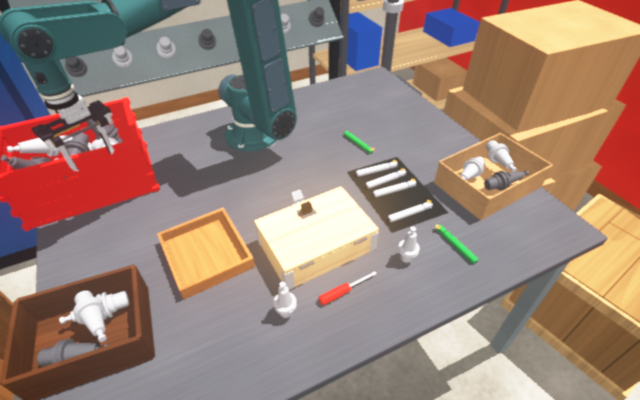

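View pics/a_wrist.png

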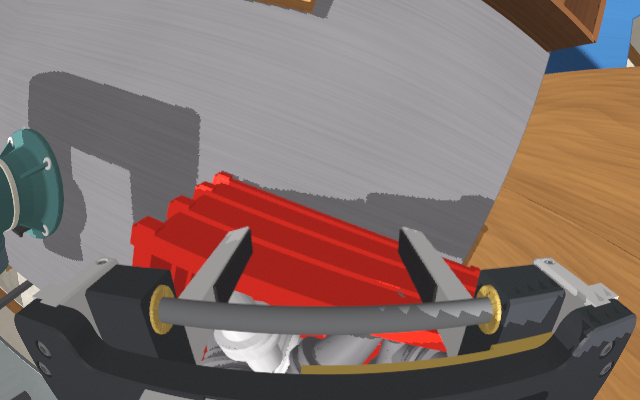

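```bash
cat > h.py <<'E'
import numpy as np, cv2
from bench import robot
from scipy.spatial.transform import Rotation as R
def pose():
    o=robot.get_obs(); return np.array(o["tool_pos"]),R.from_euler("xyz",o["ee_rot"]),o
def rows(p,rot):  # rot: Rotation target
    p0,r0,o=pose()
    return np.round(np.r_[r0.inv().apply(np.array(p)-p0)*1000,(r0.inv()*rot).as_rotvec(degrees=True)],1)
def down(yaw,tilt=0): # tilt about world y axis (positive: lid opening sense, approach turns towards -x)
    return R.from_rotvec([0,tilt,0])*R.from_euler("xyz",[-np.pi/2,0,yaw])
def uv2w(s,u,v,z):
    T=np.array(s["world_from_camera"]); d=T[:3,:3]@np.array([(u-s["cx"])/s["fx"],(v-s["cy"])/s["fy"],1]); o=T[:3,3]
    return o+d*(z-o[2])/d[2]
def w2uv(s,p):
    T=np.linalg.inv(np.array(s["world_from_camera"])); q=T[:3,:3]@np.array(p)+T[:3,3]
    return np.array([s["fx"]*q[0]/q[2]+s["cx"],s["fy"]*q[1]/q[2]+s["cy"]])
def say():
    p,r,o=pose(); print("t %.2f"%o["time"],"p",p.round(4),"rpy",np.round(o["ee_rot"],3),"F",np.round(o["wrist_force"],2),"w %.4f"%o["width"],"q",np.round(o["joint_positions"],2))
E
python3 - <<'E'
from h import *
s=robot.snapshot("top"); im=s["color"]
for n,z in (("lid",0.0875),("bars",0.021)):
    pass
# lid top mask: bright cream
crop=cv2.resize(im[120:260,180:480],None,fx=2.6,fy=2.6,interpolation=cv2.INTER_CUBIC); cv2.imwrite("pics/b.png",crop)
hsv=cv2.cvtColor(im,cv2.COLOR_BGR2HSV)
# bars: bright low-sat in mat region
m=((hsv[...,2]>150)&(hsv[...,1]<60)).astype(np.uint8); m[:,:195]=0;m[:,268:]=0;m[:148]=0;m[245:]=0
n,l,st,ce=cv2.connectedComponentsWithStats(m)
for i in range(1,n):
    if st[i,4]<40: continue
    ys,xs=np.where(l==i); w=np.array([uv2w(s,a,b,0.021)[:2] for a,b in zip(xs,ys)])
    c=w.mean(0);_,_,V=np.linalg.svd(w-c); t=(w-c)@V[0]
    print("bar",st[i,4],c.round(4),np.degrees(np.arctan2(V[0][1],V[0][0])).round(1),"mid",(c+V[0]*(t.max()+t.min())/2).round(4),round(t.max()-t.min(),3))
m=((hsv[...,2]>190)&(hsv[...,1]>20)&(hsv[...,1]<140)).astype(np.uint8); m[:,:280]=0;m[:,388:]=0;m[:130]=0;m[202:]=0
print(m.sum())
c=max(cv2.findContours(m,0,2)[0],key=cv2.contourArea)
w=np.array([uv2w(s,a,b,0.0875)[:2] for (a,b) in c[:,0]],np.float32); r=cv2.minAreaRect(w*1000); print(r)
E
```

```text
bar 286 [0.6179 0.291 ] -92.4 mid [0.6181 0.2941] 0.149
bar 290 [0.5101 0.3065] -95.6 mid [0.5104 0.3095] 0.149
bar 280 [0.4584 0.3084] -90.0 mid [0.4584 0.3115] 0.149
bar 294 [0.4005 0.3077] -96.9 mid [0.401  0.3111] 0.149
6022
((594.39013671875, -13.252334594726562), (204.61708068847656, 284.7770080566406), 2.5068187713623047)
```

View pics/b.png

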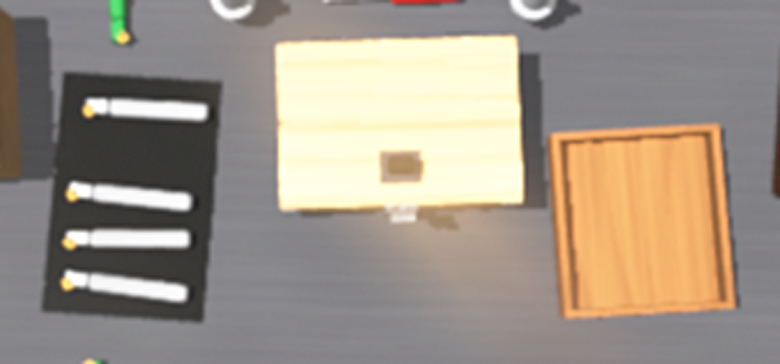

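Run:
```python
from h import *
say(); print(rows([.517,-.019,.2],down(-1.524)))
```

```text
t 1.00 p [ 0.2029 -0.5112  0.2055] rpy [-1.571 -0.    -1.193] F [-0.1   0.39  0.21] w 0.0941 q [-1.3   0.09  1.37  0.    1.68 -0.1 ]
[-341.6    5.5  473.5   -0.    19.     0. ]
```

```bash
python3 -m creep '[[-341.6,5.5,473.5,0,19,0,255],[-341.6,5.5,473.5,0,19,0,255],[-341.6,5.5,473.5,0,19,0,255],[-341.6,5.5,473.5,0,19,0,255],[-341.6,5.5,473.5,0,19,0,255]]'
python3 - <<'E'
from h import *
say(); print(rows([.517,-.019,.2],down(-1.524)))
E
```

```text
time: 1.62
tool_pos: [0.3713, -0.2469, 0.2028]
ee_rot: [-1.57, -0.001, -1.525]
wrist_force: [1.0, -0.5, -0.9]
width: 0.0471
t 1.62 p [ 0.3713 -0.2469  0.2028] rpy [-1.570e+00 -1.000e-03 -1.525e+00] F [ 1.04 -0.45 -0.88] w 0.0471 q [-0.71 -0.15  1.6   0.    1.68  0.81]
[-2.21e+02  2.80e+00  1.56e+02 -1.00e-01 -1.00e-01  0.00e+00]
```

```bash
python3 -m creep '[[-221,2.8,156,0,0,0,255],[-221,2.8,156,0,0,0,255],[-221,2.8,156,0,0,0,255],[-221,2.8,156,0,0,0,255],[-221,2.8,156,0,0,0,255]]'
python3 - <<'E'
from h import *
say(); print(rows([.517,-.019,.097],down(-1.524)))
E
```

```text
time: 2.25
tool_pos: [0.5171, -0.0177, 0.1994]
ee_rot: [-1.571, 0.0, -1.52]
wrist_force: [-0.4, -0.6, -0.6]
width: 0.0009
t 2.25 p [ 0.5171 -0.0177  0.1994] rpy [-1.571  0.    -1.52 ] F [-0.43 -0.63 -0.58] w 0.0009 q [-0.14  0.02  1.46  0.    1.67  1.38]
[ 1.300e+00  1.024e+02 -1.000e-01  0.000e+00  2.000e-01 -0.000e+00]
```

```bash
python3 -m creep '[[1,50,0,0,0,0,255],[1,85,0,0,0,0,255],[1,102,0,0,0,0,255],[1,102,0,0,0,0,255]]'
python3 - <<'E'
from h import *
say()
for c in ("scene","wrist"):
    s=robot.snapshot(c); im=s["color"]
    if c=="scene": im=cv2.resize(im[170:290,230:390],None,fx=4,fy=4,interpolation=cv2.INTER_CUBIC)
    cv2.imwrite(f"pics/c_{c}.png",im)
E
```

```text
time: 2.75
tool_pos: [0.5154, -0.0222, 0.0969]
ee_rot: [-1.573, 0.0, -1.526]
wrist_force: [-0.5, 0.0, 0.3]
width: 0.0008
t 2.75 p [ 0.5154 -0.0222  0.0969] rpy [-1.573  0.    -1.526] F [-0.48  0.03  0.26] w 0.0008 q [-0.15  0.06  1.62 -0.    1.47  1.37]
```

View pics/c_scene.png

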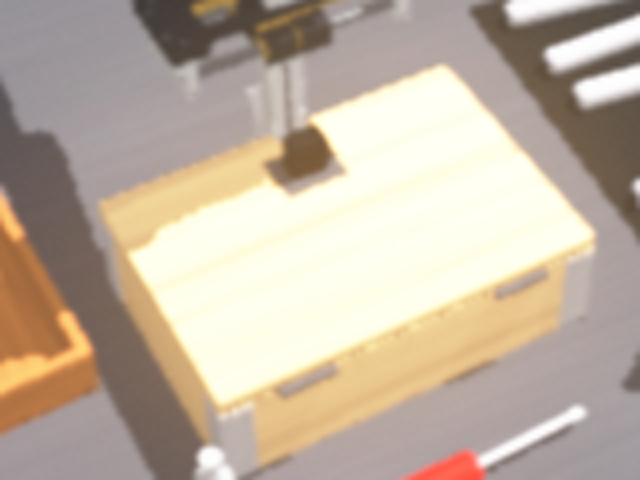

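View pics/c_wrist.png

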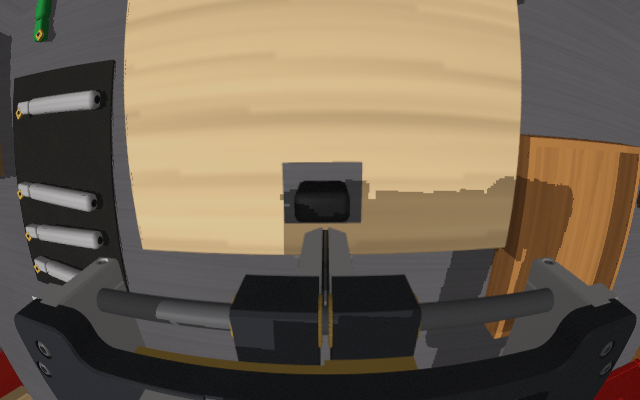

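```bash
python3 -m creep '[[0,0,-20,0,0,0,255],[0,3,-32,0,0,0,255],[0,4,-42,0,0,0,255],[0,13,-50,0,0,0,255],[0,22,-60,0,0,0,255]]';python3 -m creep '[[0,10,-8,0,0,0,255],[0,16,-11,0,0,0,255],[0,16,-11,0,0,0,255]]'
python3 - <<'E'
from h import *
say()
for c in ("scene","wrist"):
    s=robot.snapshot(c); im=s["color"]
    if c=="scene": im=cv2.resize(im[170:290,230:390],None,fx=4,fy=4,interpolation=cv2.INTER_CUBIC)
    cv2.imwrite(f"pics/d_{c}.png",im)
E
```

```text
time: 3.48
tool_pos: [0.4558, -0.0245, 0.0751]
ee_rot: [-1.571, -0.0, -1.525]
wrist_force: [1.2, -0.8, 1.1]
width: 0.0009
time: 3.85
tool_pos: [0.4443, -0.0247, 0.0587]
ee_rot: [-1.573, 0.001, -1.525]
wrist_force: [0.1, 0.4, -0.2]
width: 0.0006
t 3.85 p [ 0.4443 -0.0247  0.0587] rpy [-1.573e+00  1.000e-03 -1.525e+00] F [ 0.15  0.35 -0.16] w 0.0006 q [-0.18 -0.07  1.82  0.    1.39  1.34]
```

View pics/d_wrist.png

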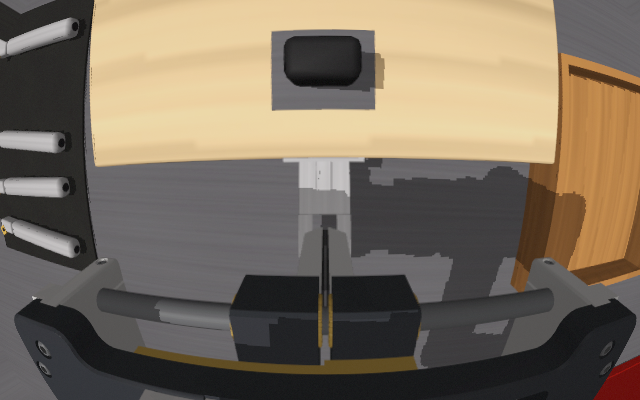

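```bash
python3 -m creep '[[0,-60,0,0,0,0,100],[0,-120,0,0,0,0,100],[0,-120,60,0,0,0,100],[0,-120,99,0,0,0,100],[0,-120,99,0,0,0,100]]'
python3 - <<'E'
from h import *
say()
s=robot.snapshot("wrist"); cv2.imwrite("pics/e.png",s["color"])
for c in ("wrist","top","scene"):
    if c!="wrist": robot.snapshot(c)
    for n in ("lid_pull","case","hasp_tip"):
        print(c,n,[(round(d["p"],2),np.round(d["point"],4)) for d in robot.landmark_of(n,c)[:2]])
print(rows([.544,-.018,.098],down(-1.524)))
E
```

```text
time: 4.58
tool_pos: [0.546, -0.0202, 0.1789]
ee_rot: [-1.572, 0.0, -1.524]
wrist_force: [0.2, -0.2, -0.2]
width: 0.0469
t 4.58 p [ 0.546  -0.0202  0.1789] rpy [-1.572  0.    -1.524] F [ 0.24 -0.17 -0.17] w 0.0469 q [-0.14  0.09  1.42  0.    1.63  1.38]
wrist lid_pull [(0.68, array([ 0.5431, -0.0185,  0.1113])), (0.58, array([ 0.4189, -0.0248,  0.0526]))]
wrist case []
wrist hasp_tip [(0.64, array([ 0.4231, -0.025 ,  0.0536])), (0.36, array([ 0.5414, -0.0165,  0.1147]))]
top lid_pull [(0.89, array([ 0.545 , -0.0155,  0.1141])), (0.65, array([0.4004, 0.3101, 0.0101]))]
top case []
top hasp_tip [(0.48, array([ 0.4247, -0.025 ,  0.0536])), (0.3, array([ 0.7612, -0.1781, -0.0016]))]
scene lid_pull [(0.73, array([ 0.5436, -0.0165,  0.1123]))]
scene case [(0.85, array([ 0.598 , -0.0175,  0.0014]))]
scene hasp_tip [(0.46, array([ 0.4242, -0.0286,  0.0548])), (0.23, array([0.5173, 0.3081, 0.0162]))]
[-2.4 82.   0.1 -0.  -0.   0. ]
```

View pics/e.png

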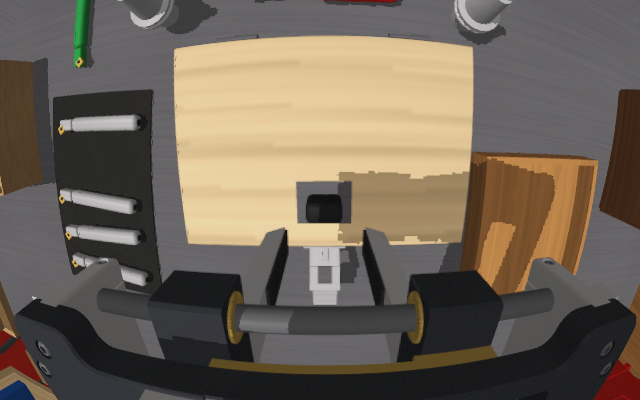

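```bash
python3 -m creep '[[-2.5,40,0,0,0,0,110],[-2.5,75,0,0,0,0,110],[-2.5,82,0,0,0,0,110],[-2.5,82,0,0,0,0,255],[-2.5,82,0,0,0,0,255]]'; python3 -m creep '[[0,0,0,0,0,0,255],[0,0,0,0,0,0,255]]'
python3 - <<'E'
from h import *
say()
p0,r0,o=pose()
# arc about hinge
psi=.047; Rz=R.from_euler("z",psi); hinge=np.array([.597,-.0165,0])+Rz.apply([.097,0,.0755]); ax=Rz.apply([0,1,0])
for th in np.arange(.1,.85,.1):
    q=R.from_rotvec(ax*th); p=hinge+q.apply(p0-hinge)
    print(round(th,2),rows(p,q*r0),p.round(3))
E
```

```text
time: 5.8
tool_pos: [0.5454, -0.0181, 0.0998]
ee_rot: [-1.567, -0.001, -1.525]
wrist_force: [-0.5, -0.4, 0.7]
width: 0.0369
time: 6.05
tool_pos: [0.5454, -0.0191, 0.0997]
ee_rot: [-1.567, -0.003, -1.525]
wrist_force: [0.4, -4.3, 4.4]
width: 0.0302
t 6.05 p [ 0.5454 -0.0191  0.0997] rpy [-1.567 -0.003 -1.525] F [ 0.43 -4.32  4.44] w 0.0302 q [-0.14  0.12  1.55 -0.    1.47  1.39]
0.1 [  0.  -14.7   3.2  -5.7  -0.   -0. ] [ 0.549 -0.019  0.114]
0.2 [  0.1 -29.    7.9 -11.5  -0.   -0. ] [ 0.553 -0.019  0.129]
0.3 [  0.1 -42.8  14.  -17.2  -0.   -0. ] [ 0.559 -0.018  0.143]
0.4 [  0.1 -55.9  21.4 -22.9  -0.1  -0. ] [ 0.566 -0.018  0.156]
0.5 [  0.2 -68.2  30.1 -28.6  -0.1  -0. ] [ 0.575 -0.018  0.168]
0.6 [  0.2 -79.6  39.9 -34.4  -0.1  -0. ] [ 0.585 -0.017  0.179]
0.7 [  0.2 -89.9  50.9 -40.1  -0.1  -0. ] [ 0.596 -0.017  0.19 ]
0.8 [  0.2 -99.1  62.8 -45.8  -0.1  -0. ] [ 0.608 -0.016  0.199]
```

```bash
python3 -m creep '[[0,-14.7,3.2,-5.7,0,0,255],[0,-29,7.9,-11.5,0,0,255],[0,-42.8,14,-17.2,0,0,255],[0,-55.9,21.4,-22.9,0,0,255],[0,-55.9,21.4,-22.9,0,0,255]]'
python3 - <<'E'
from h import *
say()
s=robot.snapshot("scene"); cv2.imwrite("pics/f.png",s["color"])
print([(round(d["p"],2),np.round(d["point"],4)) for d in robot.landmark_of("lid_pull","scene")[:2]])
E
```

```text
time: 6.68
tool_pos: [0.5647, -0.018, 0.1535]
ee_rot: [-1.978, -0.002, -1.526]
wrist_force: [-3.7, -4.4, 2.2]
width: 0.0298
t 6.67 p [ 0.5647 -0.018   0.1535] rpy [-1.978 -0.002 -1.526] F [-3.73 -4.38  2.22] w 0.0298 q [-0.1   0.46  1.07 -0.06  2.01  1.41]
[(0.95, array([ 0.568 , -0.0189,  0.1648]))]
```

View pics/f.png

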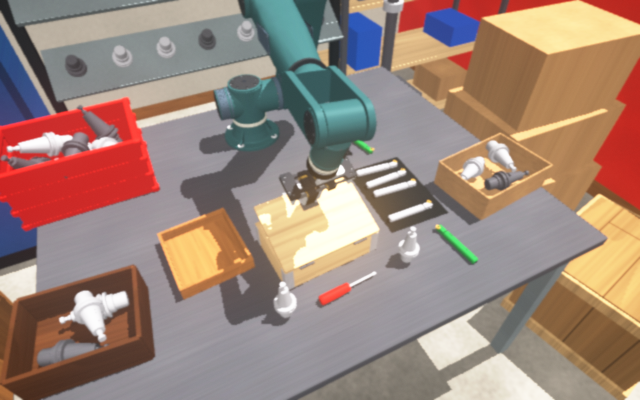

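```bash
python3 -m creep '[[0,-14.7,3.2,-5.7,0,0,255],[0,-29,7.9,-11.5,0,0,255],[0,-42.8,14,-17.2,0,0,255],[0,-55.9,21.4,-22.9,0,0,255],[0,-55.9,21.4,-22.9,0,0,255]]'
python3 - <<'E'
from h import *
say()
E
```

```text
time: 7.4
tool_pos: [0.6058, -0.0158, 0.1952]
ee_rot: [-2.384, -0.001, -1.528]
wrist_force: [-7.5, -4.2, 0.4]
width: 0.0297
t 7.40 p [ 0.6058 -0.0158  0.1952] rpy [-2.384e+00 -1.000e-03 -1.528e+00] F [-7.53 -4.2   0.36] w 0.0297 q [-0.07  0.89  0.48 -0.16  2.58  1.36]
```

```bash
python3 -m creep '[[0,0,0,0,0,0,130],[0,0,0,0,0,0,130],[0,-25,0,0,0,0,130],[0,-60,-20,5,0,0,130],[0,-60,-60,15,0,0,130]]'
python3 - <<'E'
from h import *
say()
print(rows([.5,-.019,.3],down(-1.524)),rows([.5,-.019,.17],down(-1.524)))
E
```

```text
time: 8.02
tool_pos: [0.6134, -0.0149, 0.2696]
ee_rot: [-2.117, 0.002, -1.524]
wrist_force: [0.8, -0.5, 0.9]
width: 0.0461
t 8.03 p [ 0.6134 -0.0149  0.2696] rpy [-2.117e+00  2.000e-03 -1.524e+00] F [ 0.76 -0.48  0.9 ] w 0.0461 q [-0.08  0.7   0.53 -0.1   2.45  1.38]
[-1.300e+00  3.290e+01 -1.128e+02  3.130e+01  0.000e+00 -1.000e-01] [-1.00e+00  1.44e+02 -4.53e+01  3.13e+01  0.00e+00 -1.00e-01]
```

```bash
python3 -m creep '[[-1,33,-113,31,0,0,255],[-1,33,-113,31,0,0,255],[-1,33,-113,31,0,0,255],[-1,33,-113,31,0,0,255]]'
python3 - <<'E'
from h import *
say()
print(rows([.505,-.019,.175],down(-1.524)))
s=robot.snapshot("scene"); cv2.imwrite("pics/g.png",s["color"])
print([(round(d["p"],2),np.round(d["point"],4)) for d in robot.landmark_of("lid_pull","scene")[:2]])
E
```

```text
time: 8.52
tool_pos: [0.4901, -0.0182, 0.3144]
ee_rot: [-1.558, -0.001, -1.524]
wrist_force: [0.5, 0.6, -0.1]
width: 0.0092
t 8.53 p [ 0.4901 -0.0182  0.3144] rpy [-1.558e+00 -1.000e-03 -1.524e+00] F [ 0.52  0.55 -0.15] w 0.0092 q [-0.15 -0.05  1.3   0.    1.88  1.37]
[  1.4 139.6  13.   -0.7  -0.    0. ]
[(0.92, array([ 0.6117, -0.0161,  0.2062]))]
```

View pics/g.png

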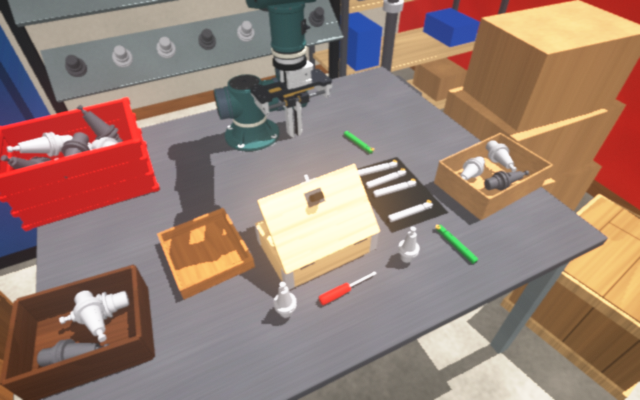

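```bash
python3 -m creep '[[1,50,0,-0.7,0,0,255],[1,100,0,-0.7,0,0,255],[1,119,10,-0.7,0,0,255],[1,119,35,-0.7,0,0,255],[1,119,60,-0.7,0,0,255]]'
python3 -m creep '[[0,0,30,0,0,0,255],[0,0,55,0,0,0,255],[0,0,80,0,0,0,255],[0,0,100,0,0,0,255],[0,0,100,0,0,0,255]]'
python3 - <<'E'
from h import *
say()
s=robot.snapshot("scene"); cv2.imwrite("pics/h.png",s["color"])
print([(round(d["p"],2),np.round(d["point"],4)) for d in robot.landmark_of("lid_pull","scene")[:2]])
E
```

```text
time: 9.25
tool_pos: [0.5453, -0.0172, 0.1951]
ee_rot: [-1.606, 0.001, -1.525]
wrist_force: [-51.2, 0.9, 50.6]
width: 0.0008
time: 9.88
tool_pos: [0.657, -0.0122, 0.1917]
ee_rot: [-1.578, 0.0, -1.524]
wrist_force: [2.2, -0.4, 3.0]
width: 0.0008
t 9.88 p [ 0.657  -0.0122  0.1917] rpy [-1.578  0.    -1.524] F [ 2.22 -0.43  3.03] w 0.0008 q [-0.1   0.34  1.1  -0.    1.71  1.42]
[(0.57, array([ 0.7081, -0.0084,  0.2283]))]
```

View pics/h.png

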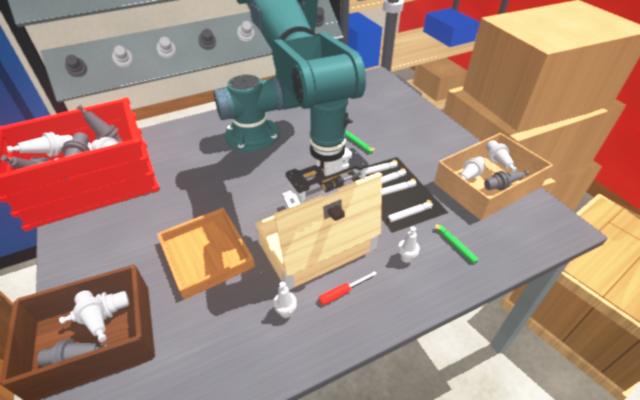

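```bash
python3 -m creep '[[0,0,4,0,0,0,255],[0,0,8,0,0,0,255],[0,0,11,0,0,0,255],[0,0,11,0,0,0,255]]'
python3 -m creep '[[0,0,-30,0,0,0,255],[0,-30,-80,0,0,0,255],[0,-30,-140,0,0,0,255],[0,-30,-140,0,0,0,130]]'
python3 - <<'E'
from h import *
say()
for c in ("top","scene"):
    s=robot.snapshot(c);print([(round(d["p"],2),np.round(d["point"],4)) for d in robot.landmark_of("lid_pull",c)[:2]])
    cv2.imwrite(f"pics/i_{c}.png",s["color"])
E
```

```text
time: 10.48
tool_pos: [0.6652, -0.0118, 0.1926]
ee_rot: [-1.579, 0.0, -1.524]
wrist_force: [-0.8, 1.6, 5.5]
width: 0.0005
time: 10.98
tool_pos: [0.5213, -0.0184, 0.2212]
ee_rot: [-1.584, 0.001, -1.525]
wrist_force: [0.2, 0.1, -0.1]
width: 0.0072
t 10.97 p [ 0.5213 -0.0184  0.2212] rpy [-1.584e+00  1.000e-03 -1.525e+00] F [ 0.24  0.09 -0.13] w 0.0072 q [-0.14  0.03  1.4  -0.    1.72  1.38]
[(0.97, array([ 0.711 , -0.0065,  0.23  ])), (0.35, array([0.4606, 0.3088, 0.0133]))]
[(0.55, array([ 0.7137, -0.0082,  0.2298]))]
```

View pics/i_top.png

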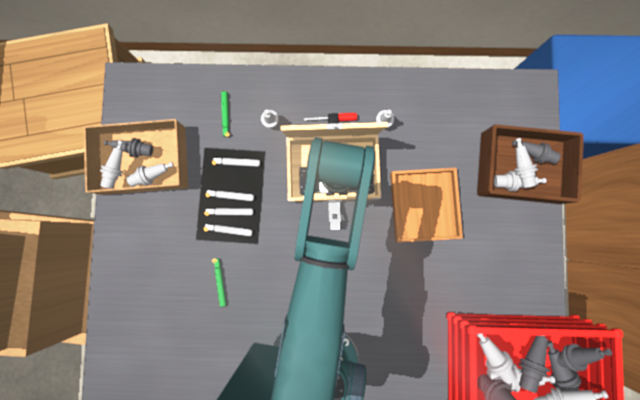

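Run:
```python
from h import *
print(rows([.618,.293,.15],down(np.radians(-2.4))))
```

```text
[-307.2   71.4  106.1    0.4  -85.    -0.4]
```

```bash
python3 -m creep '[[-307,0,106,0.4,-85,0,130],[-307,0,106,0.4,-85,0,130],[-307,0,106,0.4,-85,0,130],[-307,0,106,0.4,-85,0,130],[-307,0,106,0.4,-85,0,130]]'
python3 - <<'E'
from h import *
say();print(rows([.618,.293,.12],down(np.radians(-2.4))))
E
```

```text
time: 11.8
tool_pos: [0.6158, 0.2837, 0.2206]
ee_rot: [-1.573, 0.005, -0.581]
wrist_force: [0.7, -0.5, 0.3]
width: 0.0459
t 11.80 p [0.6158 0.2837 0.2206] rpy [-1.573  0.005 -0.581] F [ 0.71 -0.52  0.35] w 0.0459 q [0.35 0.38 0.99 0.   1.78 0.93]
[ -2.8 100.6   9.1   0.  -30.9  -0.3]
```

```bash
python3 -m creep '[[-3,40,9,0,-31,0,130],[-3,80,9,0,-31,0,130],[-3,100,9,0,-31,0,130],[-3,100,9,0,-31,0,130]]'
python3 - <<'E'
from h import *
s=robot.snapshot("wrist"); cv2.imwrite("pics/j.png",s["color"])
say();print(rows([.618,.293,.005],down(np.radians(-2.4))))
for f in (robot.landmark_of,robot.spot_in): print([(round(d["p"],2),np.round(d["point"],4)) for d in f("bar_a","wrist")])
E
```

```text
time: 12.3
tool_pos: [0.6156, 0.2905, 0.1176]
ee_rot: [-1.572, 0.011, -0.048]
wrist_force: [0.6, 0.5, 0.1]
width: 0.0458
t 12.35 p [0.6165 0.2907 0.1201] rpy [-1.57   0.007 -0.049] F [ 0.55 -0.53  0.06] w 0.0461 q [0.36 0.41 1.14 0.   1.59 0.4 ]
[  2.2 115.1   2.3  -0.   -0.4  -0.4]
[(0.97, array([0.2334, 0.334 , 0.0104])), (0.88, array([0.401 , 0.3089, 0.0139])), (0.83, array([0.5107, 0.3076, 0.0146])), (0.79, array([0.6208, 0.2887, 0.0102])), (0.78, array([0.4579, 0.3078, 0.0126])), (0.58, array([0.775 , 0.3374, 0.0091]))]
[(0.9, array([0.4618, 0.3154, 0.0213])), (0.87, array([0.2587, 0.3352, 0.0169])), (0.86, array([0.4061, 0.3107, 0.023 ])), (0.68, array([0.5154, 0.3154, 0.0194])), (0.62, array([0.7633, 0.3397, 0.0178])), (0.6, array([0.6182, 0.2948, 0.0207]))]
```

View pics/j.png

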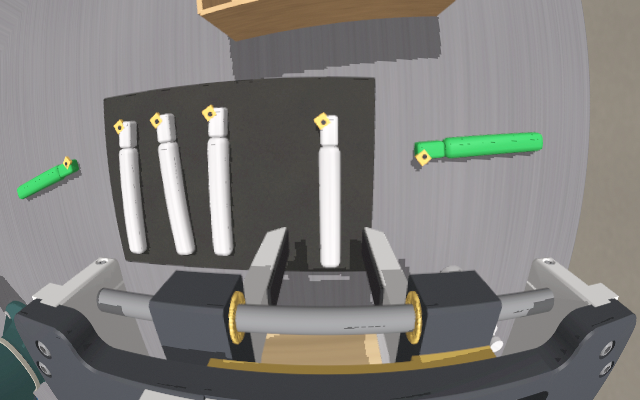

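```bash
python3 -m creep '[[2,50,0,0,0,0,130],[2,95,0,0,0,0,130],[2,115,0,0,0,0,130],[2,115,0,0,0,0,200],[2,115,0,0,0,0,255]]';python3 -m creep '[[0,0,0,0,0,0,255],[0,0,0,0,0,0,255],[0,0,0,0,0,0,255]]';python3 -m creep '[[0,-30,0,0,0,0,255],[0,-80,0,0,0,0,255],[0,-120,0,0,0,0,255],[0,-120,0,0,0,0,255],[0,-120,0,0,0,0,255]]'
python3 - <<'E'
from h import *
fs=[]
s=robot.snapshot("wrist"); cv2.imwrite("pics/k.png",s["color"])
for i in range(6):
    fs.append(robot.get_obs()["wrist_force"]); robot.snapshot("top")
say(); print(np.mean(fs,0))
E
```

```text
time: 13.08
tool_pos: [0.6192, 0.2911, 0.0096]
ee_rot: [-1.568, 0.001, -0.046]
wrist_force: [-0.4, 0.1, 0.6]
width: 0.0293
time: 13.45
tool_pos: [0.6188, 0.2911, 0.0093]
ee_rot: [-1.568, 0.001, -0.046]
wrist_force: [-0.7, 0.1, 6.1]
width: 0.02
time: 14.08
tool_pos: [0.6164, 0.2897, 0.1229]
ee_rot: [-1.572, 0.011, -0.046]
wrist_force: [-0.6, -0.3, -6.7]
width: 0.0196
t 14.43 p [0.6176 0.2901 0.1253] rpy [-1.57   0.007 -0.046] F [-0.64  0.09 -6.15] w 0.0195 q [0.35 0.41 1.13 0.   1.6  0.4 ]
[ 0.15495434  0.0333744  -6.09975479]
```

View pics/k.png

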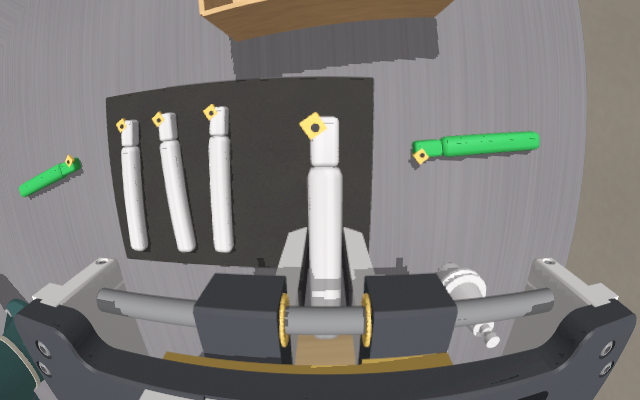

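Run:
```python
from h import *
say();print(rows([.55,-.0915,.2],down(np.radians(92.7))))
```

```text
t 14.43 p [0.6176 0.2901 0.1253] rpy [-1.57   0.007 -0.046] F [-0.64  0.09 -6.15] w 0.0195 q [0.35 0.41 1.13 0.   1.6  0.4 ]
[-5.050e+01 -7.460e+01 -3.843e+02 -4.000e-01 -9.530e+01 -3.000e-01]
```

```bash
python3 -m creep '[[-50,-75,0,0,-10,0,255],[-50,-75,-62,0,-21,0,255],[-50,-75,-124,0,-32,0,255],[-50,-75,-186,0,-42,0,255],[-50,-75,-248,0,-53,0,255]]'
python3 - <<'E'
from h import *
say();print(rows([.55,-.0915,.2],down(np.radians(92.7))))
E
```

```text
time: 15.05
tool_pos: [0.5577, 0.0576, 0.2021]
ee_rot: [-1.567, 0.001, 0.851]
wrist_force: [0.9, -0.7, -6.6]
width: 0.0201
t 15.05 p [0.5577 0.0576 0.2021] rpy [-1.567e+00  1.000e-03  8.510e-01] F [ 0.87 -0.75 -6.61] w 0.0201 q [ 0.    0.11  1.35  0.    1.68 -0.85]
[-117.2    1.9  -92.5   -0.2  -44.     0. ]
```

```bash
python3 -m creep '[[-117,2,-92,0,-44,0,255],[-117,2,-92,0,-44,0,255],[-117,2,-92,0,-44,0,255],[-117,2,-92,0,-44,0,255],[-117,2,-92,0,-44,0,255]]'
python3 - <<'E'
from h import *
s=robot.snapshot("wrist"); cv2.imwrite("pics/l.png",s["color"])
say();print(rows([.5985,-.0915,.1],down(np.radians(92.7))),rows([.5985,-.0915,.015],down(np.radians(92.7))))
E
```

```text
time: 15.68
tool_pos: [0.5489, -0.0902, 0.1995]
ee_rot: [-1.566, -0.002, 1.613]
wrist_force: [-0.3, 0.4, -6.5]
width: 0.0197
t 15.72 p [ 0.549  -0.0898  0.1995] rpy [-1.566 -0.002  1.614] F [-0.44  0.07 -6.51] w 0.0196 q [-0.26  0.11  1.36  0.    1.68 -1.88]
[ -4.   99.3 -49.9  -0.3  -0.2   0.1] [-4.200e+00  1.843e+02 -5.030e+01 -3.000e-01 -2.000e-01  1.000e-01]
```

View pics/l.png

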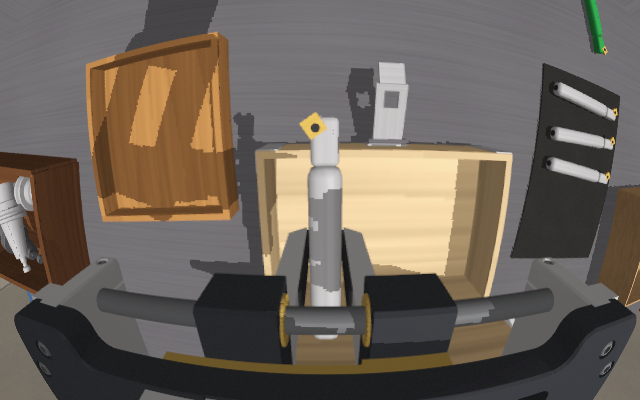

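```bash
python3 -m creep '[[-4,40,-25,0,0,0,255],[-4,85,-50,0,0,0,255],[-4,130,-50,0,0,0,255],[-4,165,-50,0,0,0,255],[-4,178,-50,0,0,0,255]]'
python3 - <<'E'
from h import *
say();print(rows([.5985,-.0915,.015],down(np.radians(92.7))))
E
```

```text
time: 16.35
tool_pos: [0.5963, -0.0902, 0.018]
ee_rot: [-1.56, -0.003, 1.612]
wrist_force: [-0.7, -0.2, -5.6]
width: 0.02
t 16.35 p [ 0.5963 -0.0902  0.018 ] rpy [-1.56  -0.003  1.612] F [-0.7  -0.22 -5.65] w 0.0200 q [-0.24  0.32  1.48  0.    1.35 -1.86]
[-1.4  3.  -2.2 -0.6 -0.3  0.2]
```

```bash
python3 -m creep '[[0,2,0,0,0,0,255],[0,4,0,0,0,0,255],[0,4,0,0,0,0,255]]'; python3 -m creep '[[0,0,0,0,0,0,140],[0,0,0,0,0,0,140],[0,0,0,0,0,0,140],[0,0,0,0,0,0,140]]'
python3 -m creep '[[0,-40,0,0,0,0,140],[0,-90,0,0,0,0,140],[0,-140,0,0,0,0,140],[0,-185,0,0,0,0,140],[0,-185,20,0,0,0,140]]'
python3 - <<'E'
from h import *
s=robot.snapshot("wrist"); cv2.imwrite("pics/m.png",s["color"])
s=robot.snapshot("top"); cv2.imwrite("pics/m_top.png",s["color"])
say()
E
```

```text
time: 16.73
tool_pos: [0.5997, -0.0913, 0.0192]
ee_rot: [-1.569, -0.001, 1.613]
wrist_force: [-0.3, 0.1, -5.4]
width: 0.0197
time: 17.23
tool_pos: [0.5988, -0.091, 0.0178]
ee_rot: [-1.567, -0.002, 1.613]
wrist_force: [-0.4, 0.1, -0.3]
width: 0.0425
time: 17.85
tool_pos: [0.5821, -0.0926, 0.2079]
ee_rot: [-1.576, 0.001, 1.613]
wrist_force: [-0.1, -0.5, 0.5]
width: 0.0422
t 17.95 p [ 0.579  -0.0922  0.2041] rpy [-1.568e+00 -1.000e-03  1.612e+00] F [ 0.8   0.   -0.91] w 0.0425 q [-0.25  0.17  1.28  0.    1.69 -1.87]
```

View pics/m.png

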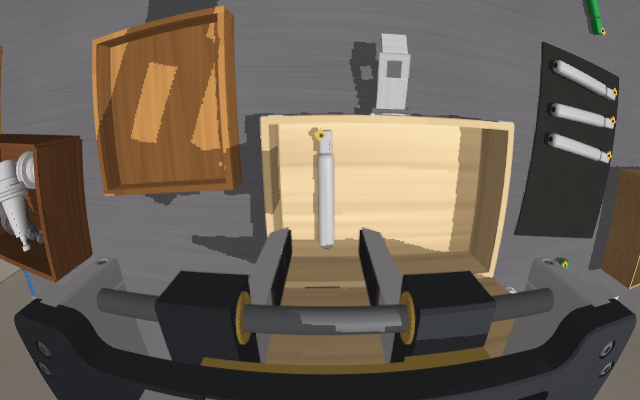

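View pics/m_top.png

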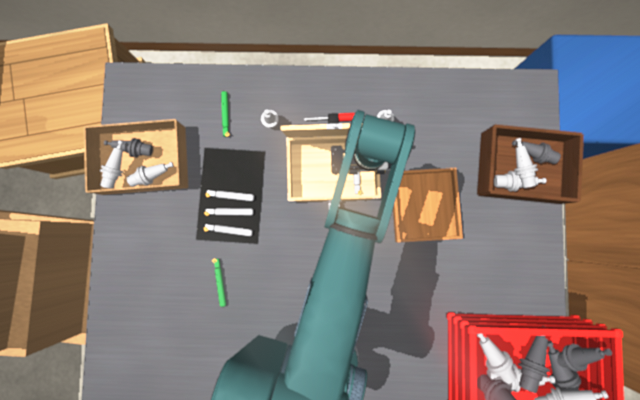

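Run:
```python
from h import *
print(rows([.5101,.3065,.2],down(np.radians(-5.6))))
```

```text
[ 4.012e+02  4.600e+00  5.230e+01 -2.000e-01  9.800e+01 -1.000e-01]
```

```bash
python3 -m creep '[[401,4,52,0,98,0,140],[401,4,52,0,98,0,140],[401,4,52,0,98,0,140],[401,4,52,0,98,0,140],[401,4,52,0,98,0,140]]'
python3 - <<'E'
from h import *
print(rows([.5101,.3065,.12],down(np.radians(-5.6))))
E
```

```text
time: 18.58
tool_pos: [0.5301, 0.1961, 0.1989]
ee_rot: [-1.566, 0.004, 0.736]
wrist_force: [1.4, 0.2, 0.7]
width: 0.0423
[59.6 79.2 94.8 -0.2 47.8 -0.3]
```

```bash
python3 -m creep '[[60,0,95,0,48,0,140],[60,0,95,0,48,0,140],[60,30,95,0,48,0,140],[60,79,95,0,48,0,140],[60,79,95,0,48,0,140]]'
python3 - <<'E'
from h import *
s=robot.snapshot("wrist"); cv2.imwrite("pics/n.png",s["color"])
say();print(rows([.5101,.3065,.005],down(np.radians(-5.6))))
for f in (robot.landmark_of,robot.spot_in): print([(round(d["p"],2),np.round(d["point"],4)) for d in f("bar_a","wrist")])
E
```

```text
time: 19.2
tool_pos: [0.5066, 0.3038, 0.1141]
ee_rot: [-1.576, 0.016, -0.099]
wrist_force: [0.3, 0.5, -0.4]
width: 0.0425
t 19.25 p [0.5082 0.3043 0.1167] rpy [-1.574  0.012 -0.101] F [-0.13  0.09 -0.88] w 0.0426 q [0.44 0.22 1.39 0.   1.54 0.54]
[  3.1 111.6   2.7   0.2  -0.2  -0.7]
[(0.95, array([0.5106, 0.3088, 0.0137])), (0.92, array([0.4008, 0.3085, 0.0131])), (0.91, array([0.7745, 0.3395, 0.0082])), (0.6, array([0.4573, 0.3102, 0.0152])), (0.56, array([0.2316, 0.3338, 0.0075]))]
[(0.95, array([0.2494, 0.3341, 0.0152])), (0.9, array([0.759 , 0.3404, 0.0153])), (0.73, array([0.4047, 0.3157, 0.0221])), (0.62, array([0.5122, 0.3124, 0.0207]))]
```

View pics/n.png

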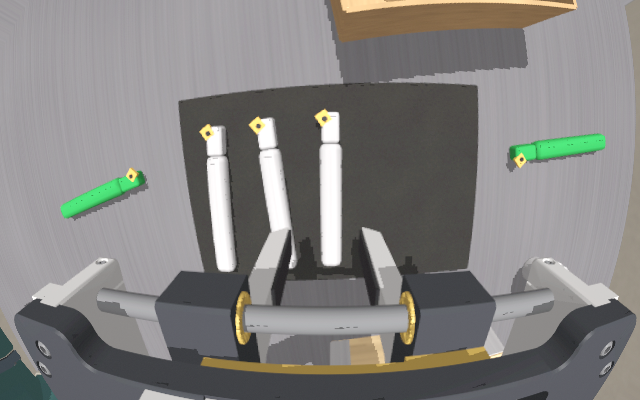

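```bash
python3 -m creep '[[2.5,40,2,0,0,0,160],[2.5,80,2,0,0,0,160],[2.5,108,2,0,0,0,160],[2.5,113,2,0,0,0,160],[2.5,113,2,0,0,0,255]]';python3 -m creep '[[0,0,0,0,0,0,255],[0,0,0,0,0,0,255],[0,0,0,0,0,0,255]]';python3 -m creep '[[0,-30,0,0,0,0,255],[0,-80,0,0,0,0,255],[0,-120,0,0,0,0,255],[0,-120,0,0,0,0,255],[0,-120,0,0,0,0,255]]'
python3 - <<'E'
from h import *
fs=[]
s=robot.snapshot("wrist"); cv2.imwrite("pics/o.png",s["color"])
for i in range(6):
    fs.append(robot.get_obs()["wrist_force"]); robot.snapshot("top")
say(); print(np.mean(fs,0)); print(rows([.5,.05,.2],down(np.radians(50))))
E
```

```text
time: 19.98
tool_pos: [0.5133, 0.3072, 0.0095]
ee_rot: [-1.569, 0.004, -0.095]
wrist_force: [0.9, 0.0, 0.8]
width: 0.0284
time: 20.35
tool_pos: [0.5126, 0.3076, 0.01]
ee_rot: [-1.568, 0.004, -0.096]
wrist_force: [-4.1, 0.5, 5.3]
width: 0.0198
time: 20.98
tool_pos: [0.5118, 0.3057, 0.1252]
ee_rot: [-1.573, 0.009, -0.096]
wrist_force: [-0.4, -0.6, -7.4]
width: 0.0195
t 21.32 p [0.5126 0.3064 0.1271] rpy [-1.571  0.007 -0.096] F [ 0.21 -0.4  -6.36] w 0.0194 q [0.44 0.22 1.37 0.   1.55 0.54]
[ 0.04640107 -0.11854564 -6.28792743]
[ 1.160e+01 -7.300e+01 -2.565e+02 -2.000e-01 -5.550e+01 -4.000e-01]
```

View pics/o.png

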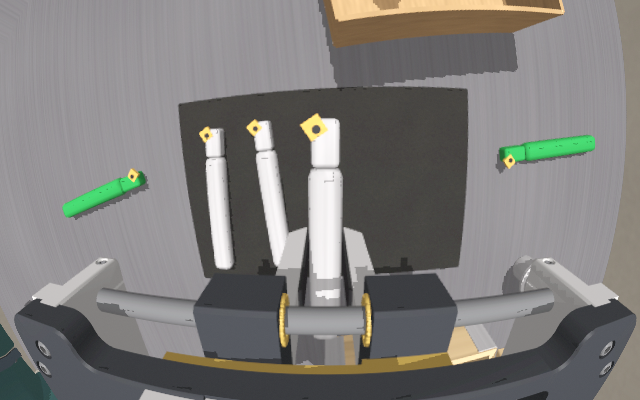

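```bash
python3 -m creep '[[11,-73,0,0,-10,0,255],[11,-73,-62,0,-21,0,255],[11,-73,-124,0,-32,0,255],[11,-73,-186,0,-42,0,255],[11,-73,-248,0,-53,0,255]]'
python3 - <<'E'
from h import *
say();print(rows([.55,-.0315,.2],down(np.radians(92.7))))
E
```

```text
time: 21.95
tool_pos: [0.5021, 0.0723, 0.2012]
ee_rot: [-1.567, 0.002, 0.784]
wrist_force: [0.8, 0.6, -5.9]
width: 0.0198
t 21.95 p [0.5021 0.0723 0.2012] rpy [-1.567  0.002  0.784] F [ 0.79  0.61 -5.93] w 0.0198 q [ 0.03 -0.    1.47  0.    1.68 -0.75]
[ -39.4    0.9 -107.4   -0.3  -47.8   -0. ]
```

```bash
python3 -m creep '[[-39,1,-107,0,-48,0,255],[-39,1,-107,0,-48,0,255],[-39,1,-107,0,-48,0,255],[-39,1,-107,0,-48,0,255],[-39,1,-107,0,-48,0,255]]'
python3 - <<'E'
from h import *
s=robot.snapshot("wrist"); cv2.imwrite("pics/p.png",s["color"])
say();print(rows([.597,-.0315,.015],down(np.radians(92.7))))
E
```

```text
time: 22.58
tool_pos: [0.5497, -0.0299, 0.1994]
ee_rot: [-1.565, -0.002, 1.619]
wrist_force: [-0.6, 0.3, -6.3]
width: 0.0198
t 22.62 p [ 0.5497 -0.0297  0.1995] rpy [-1.566 -0.002  1.621] F [ 0.18 -0.75 -6.85] w 0.0199 q [-0.16  0.09  1.38  0.    1.68 -1.78]
[-4.500e+00  1.842e+02 -4.810e+01 -3.000e-01  2.000e-01  1.000e-01]
```

View pics/p.png

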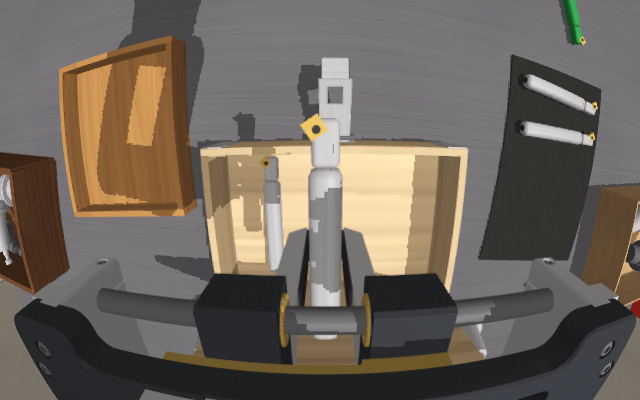

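```bash
python3 -m creep '[[-4,40,-25,0,0,0,255],[-4,85,-48,0,0,0,255],[-4,130,-48,0,0,0,255],[-4,165,-48,0,0,0,255],[-4,181,-48,0,0,0,255]]'; python3 -m creep '[[0,2,0,0,0,0,255],[0,4,0,0,0,0,255],[0,4,0,0,0,0,255]]'; python3 -m creep '[[0,0,0,0,0,0,140],[0,0,0,0,0,0,140],[0,0,0,0,0,0,140],[0,0,0,0,0,0,140]]'
python3 -m creep '[[0,-40,0,0,0,0,140],[0,-90,0,0,0,0,140],[0,-140,0,0,0,0,140],[0,-185,0,0,0,0,140],[0,-185,20,0,0,0,140]]'
python3 - <<'E'
from h import *
s=robot.snapshot("wrist"); cv2.imwrite("pics/q.png",s["color"])
s=robot.snapshot("top"); cv2.imwrite("pics/q_top.png",s["color"])
say()
E
```

```text
time: 23.25
tool_pos: [0.595, -0.0307, 0.0154]
ee_rot: [-1.561, -0.003, 1.615]
wrist_force: [-1.2, 1.0, -1.3]
width: 0.0197
time: 23.62
tool_pos: [0.598, -0.0312, 0.0161]
ee_rot: [-1.569, -0.001, 1.615]
wrist_force: [-0.5, -0.1, -6.5]
width: 0.0197
time: 24.12
tool_pos: [0.5974, -0.0311, 0.0151]
ee_rot: [-1.567, -0.002, 1.615]
wrist_force: [0.0, 0.2, 0.6]
width: 0.0426
time: 24.75
tool_pos: [0.5807, -0.0326, 0.2052]
ee_rot: [-1.576, 0.0, 1.616]
wrist_force: [-0.3, -0.9, -0.8]
width: 0.0422
t 24.85 p [ 0.5776 -0.0323  0.2013] rpy [-1.568e+00 -1.000e-03  1.615e+00] F [ 0.29 -0.06 -0.49] w 0.0421 q [-0.15  0.15  1.31  0.    1.69 -1.77]
```

View pics/q.png

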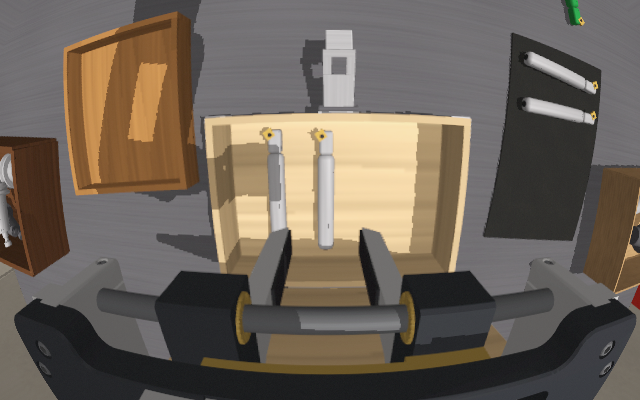

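View pics/q_top.png

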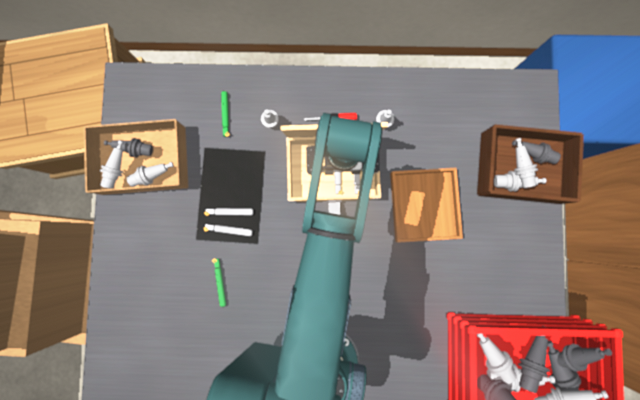

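Run:
```python
from h import *
print(rows([.458,.307,.2],down(0)))
```

```text
[ 3.443e+02  2.000e+00  1.043e+02 -2.000e-01  9.260e+01 -1.000e-01]
```

```bash
python3 -m creep '[[344,2,104,0,93,0,140],[344,2,104,0,93,0,140],[344,2,104,0,93,0,140],[344,2,104,0,93,0,140],[344,2,104,0,93,0,140]]'
python3 - <<'E'
from h import *
print(rows([.458,.307,.12],down(0)))
E
```

```text
time: 25.48
tool_pos: [0.482, 0.2419, 0.1977]
ee_rot: [-1.566, 0.004, 0.744]
wrist_force: [0.0, 0.6, -0.5]
width: 0.0422
[26.7 78.  63.7 -0.2 42.6 -0.3]
```

```bash
python3 -m creep '[[26,0,63,0,43,0,150],[26,0,63,0,43,0,150],[26,30,63,0,43,0,150],[26,78,63,0,43,0,150],[26,78,63,0,43,0,150]]'
python3 - <<'E'
from h import *
s=robot.snapshot("wrist"); cv2.imwrite("pics/r.png",s["color"])
say();print(rows([.458,.307,.005],down(0)))
for f in (robot.landmark_of,robot.spot_in): print([(round(d["p"],2),np.round(d["point"],4)) for d in f("bar_a","wrist")])
E
```

```text
time: 26.1
tool_pos: [0.4552, 0.3027, 0.1155]
ee_rot: [-1.575, 0.015, 0.001]
wrist_force: [0.4, 0.5, 0.1]
width: 0.0384
t 26.15 p [0.4572 0.3036 0.1188] rpy [-1.572e+00  1.000e-02  1.000e-03] F [ 0.1  -0.91  0.59] w 0.0387 q [0.48 0.12 1.5  0.   1.52 0.48]
[ 2.000e+00  1.138e+02  3.500e+00  1.000e-01  1.000e-01 -6.000e-01]
[(0.92, array([0.7779, 0.3383, 0.0068])), (0.8, array([0.2316, 0.3318, 0.0077])), (0.79, array([0.3995, 0.3079, 0.0143])), (0.69, array([0.458 , 0.3095, 0.0135]))]
[(0.94, array([0.7566, 0.3368, 0.0185])), (0.86, array([0.4036, 0.3207, 0.0189])), (0.83, array([0.457 , 0.3151, 0.0233])), (0.65, array([0.2482, 0.3368, 0.0143]))]
```

View pics/r.png

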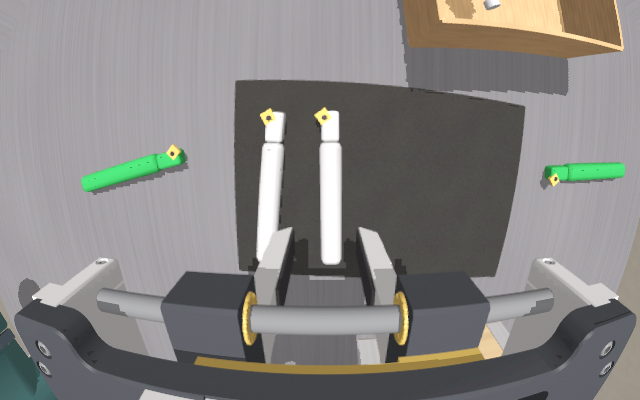

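```bash
python3 -m creep '[[1.5,40,2,0,0,0,160],[1.5,80,2,0,0,0,160],[1.5,110,2,0,0,0,160],[1.5,115,2,0,0,0,160],[1.5,115,2,0,0,0,255]]';python3 -m creep '[[0,0,0,0,0,0,255],[0,0,0,0,0,0,255],[0,0,0,0,0,0,255]]';python3 -m creep '[[0,-30,0,0,0,0,255],[0,-80,0,0,0,0,255],[0,-120,0,0,0,0,255],[0,-120,0,0,0,0,255],[0,-120,0,0,0,0,255]]'
python3 - <<'E'
from h import *
fs=[]
s=robot.snapshot("wrist"); cv2.imwrite("pics/s.png",s["color"])
for i in range(6):
    fs.append(robot.get_obs()["wrist_force"]); robot.snapshot("top")
say(); print(np.mean(fs,0)); print(rows([.5,-.3,.2],down(np.radians(94))))
for n in ("tray",):print([(round(d["p"],2),np.round(d["point"],4)) for d in robot.landmark_of(n,"top")])
E
```

```text
time: 26.88
tool_pos: [0.4609, 0.3071, 0.0082]
ee_rot: [-1.568, 0.002, 0.0]
wrist_force: [-0.2, -0.4, 0.4]
width: 0.0285
time: 27.25
tool_pos: [0.4603, 0.3073, 0.0086]
ee_rot: [-1.567, 0.002, -0.0]
wrist_force: [-3.1, 0.6, 6.6]
width: 0.0195
time: 27.88
tool_pos: [0.459, 0.3055, 0.1239]
ee_rot: [-1.571, 0.008, -0.001]
wrist_force: [0.1, -0.1, -4.3]
width: 0.0198
t 28.23 p [0.4595 0.3059 0.1249] rpy [-1.57   0.007 -0.   ] F [-1.03  0.32 -2.87] w 0.0200 q [0.48 0.13 1.49 0.   1.53 0.48]
[-0.0464867   0.27709429 -3.88375464]
[ 4.030e+01 -7.570e+01 -6.059e+02 -3.000e-01 -9.400e+01 -3.000e-01]
[(0.6, array([ 0.4888, -0.3106, -0.0015]))]
```

View pics/s.png

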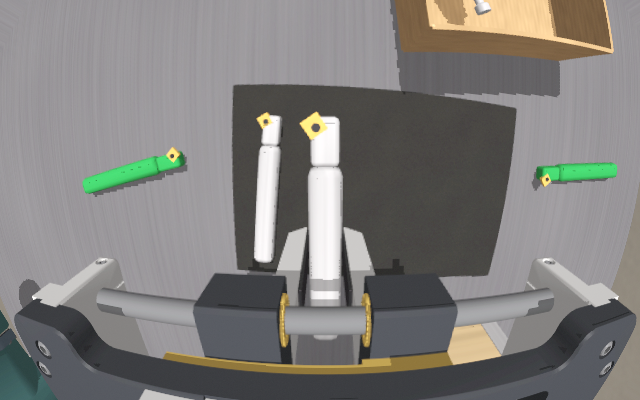

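```bash
python3 -m creep '[[36,-75,0,0,-10,0,255],[36,-75,-62,0,-21,0,255],[36,-75,-124,0,-32,0,255],[36,-75,-186,0,-42,0,255],[36,-75,-248,0,-53,0,255]]'
python3 - <<'E'
from h import *
say();print(rows([.495,-.348,.2],down(np.radians(94))))
E
```

```text
time: 28.9
tool_pos: [0.4967, 0.0785, 0.2008]
ee_rot: [-1.567, 0.002, 0.865]
wrist_force: [0.4, -0.3, -3.9]
width: 0.0199
t 28.90 p [0.4967 0.0785 0.2008] rpy [-1.567  0.002  0.865] F [ 0.39 -0.3  -3.91] w 0.0199 q [ 0.04 -0.01  1.48  0.    1.68 -0.82]
[-3.258e+02  1.000e-01 -2.753e+02 -3.000e-01 -4.440e+01  0.000e+00]
```

```bash
python3 -m creep '[[-326,0,-275,0,-44,0,255],[-326,0,-275,0,-44,0,255],[-326,0,-275,0,-44,0,255],[-326,0,-275,0,-44,0,255],[-326,0,-275,0,-44,0,255]]'
python3 - <<'E'
from h import *
say();print(rows([.495,-.348,.15],down(np.radians(94))))
E
```

```text
time: 29.52
tool_pos: [0.4946, -0.2055, 0.2004]
ee_rot: [-1.567, -0.002, 1.632]
wrist_force: [1.1, -0.3, -3.5]
width: 0.0195
t 29.52 p [ 0.4946 -0.2055  0.2004] rpy [-1.567 -0.002  1.632] F [ 1.1  -0.25 -3.51] w 0.0195 q [-0.5   0.06  1.41 -0.    1.68 -2.13]
[-1.423e+02  5.010e+01  8.100e+00 -2.000e-01 -5.000e-01  1.000e-01]
```

```bash
python3 -m creep '[[-60,0,8,0,0,0,255],[-120,20,8,0,0,0,255],[-142,50,8,0,0,0,255],[-142,50,8,0,0,0,255]]'
python3 - <<'E'
from h import *
s=robot.snapshot("wrist"); cv2.imwrite("pics/t.png",s["color"])
say();print(rows([.495,-.348,.015],down(np.radians(94))))
E
```

```text
time: 30.02
tool_pos: [0.4923, -0.3465, 0.1457]
ee_rot: [-1.56, -0.007, 1.625]
wrist_force: [0.1, 1.2, -3.0]
width: 0.0195
t 30.07 p [ 0.4935 -0.3457  0.1481] rpy [-1.563 -0.006  1.626] F [ 0.42  0.31 -3.49] w 0.0195 q [-0.7   0.23  1.32 -0.    1.6  -2.33]
[ -3.1 133.   -2.4  -0.4  -0.8   0.3]
```

View pics/t.png

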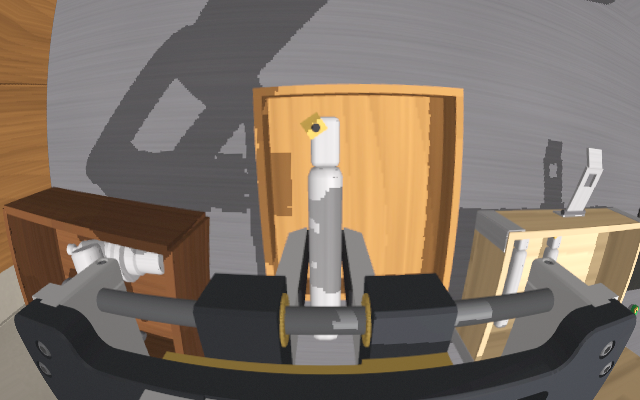

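```bash
python3 -m creep '[[-3,50,-2,0,0,0,255],[-3,100,-2,0,0,0,255],[-3,125,-2,0,0,0,255],[-3,134,-2,0,0,0,255],[-3,134,-2,0,0,0,255]]'; python3 -m creep '[[0,0,0,0,0,0,140],[0,0,0,0,0,0,140],[0,0,0,0,0,0,140],[0,0,0,0,0,0,140]]'
python3 -m creep '[[0,-40,0,0,0,0,140],[0,-90,0,0,0,0,140],[0,-140,0,0,0,0,140],[0,-185,0,0,0,0,140],[0,-185,0,0,0,0,140]]'
python3 - <<'E'
from h import *
s=robot.snapshot("wrist"); cv2.imwrite("pics/u.png",s["color"])
s=robot.snapshot("top"); cv2.imwrite("pics/u_top.png",s["color"])
say();print([(round(d["p"],2),np.round(d["point"],4)) for d in robot.landmark_of("bar_a","top")])
print(rows([.4,.307,.2],down(np.radians(-6.9))))
E
```

```text
time: 30.7
tool_pos: [0.4969, -0.3485, 0.0175]
ee_rot: [-1.567, -0.001, 1.629]
wrist_force: [-0.1, -0.2, -3.9]
width: 0.0197
time: 31.2
tool_pos: [0.4962, -0.3491, 0.0166]
ee_rot: [-1.567, -0.001, 1.627]
wrist_force: [-0.8, 0.7, 0.1]
width: 0.0424
time: 31.82
tool_pos: [0.4987, -0.3507, 0.2067]
ee_rot: [-1.574, 0.005, 1.628]
wrist_force: [-0.6, 0.9, -0.7]
width: 0.0424
t 31.93 p [ 0.4968 -0.3491  0.2007] rpy [-1.566 -0.002  1.627] F [ 0.15  0.7  -0.45] w 0.0422 q [-0.7   0.22  1.23 -0.    1.7  -2.33]
[(0.7, array([ 0.5996, -0.0898,  0.0185])), (0.69, array([0.4043, 0.3092, 0.0125])), (0.57, array([0.2361, 0.3328, 0.0066])), (0.55, array([0.7799, 0.3381, 0.0106])), (0.45, array([ 0.4962, -0.351 ,  0.0154]))]
[ 6.601e+02  2.100e+00  5.900e+01 -5.000e-01  1.001e+02 -2.000e-01]
```

View pics/u.png

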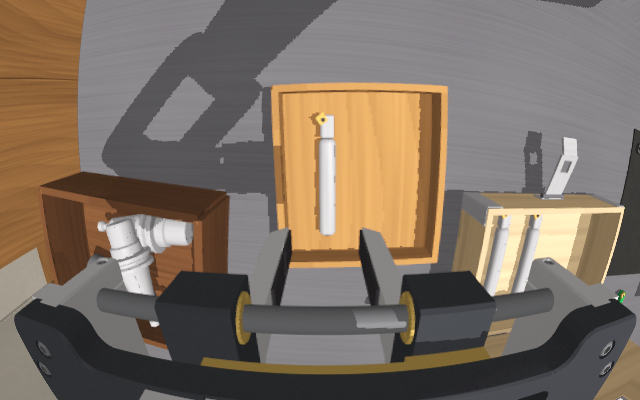

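View pics/u_top.png

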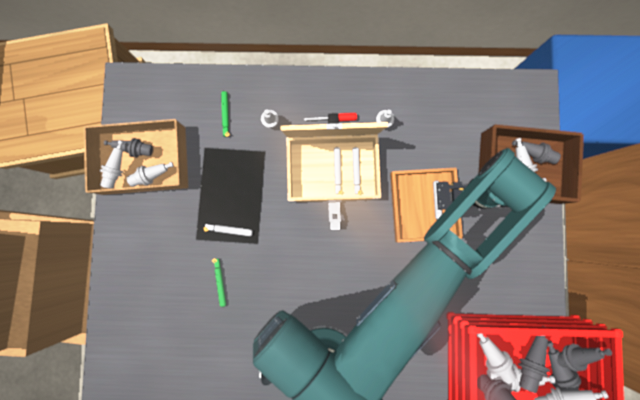

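```bash
python3 -m creep '[[660,2,59,0,100,0,140],[660,2,59,0,100,0,140],[660,2,59,0,100,0,140],[660,2,59,0,100,0,140],[660,2,59,0,100,0,140]]'
python3 - <<'E'
from h import *
say();print(rows([.4015,.307,.2],down(np.radians(-6.9))))
E
```

```text
time: 32.6
tool_pos: [0.4525, -0.0515, 0.1982]
ee_rot: [-1.562, 0.005, 0.727]
wrist_force: [0.8, 0.5, -0.1]
width: 0.0423
t 32.60 p [ 0.4525 -0.0515  0.1982] rpy [-1.562  0.005  0.727] F [ 0.77  0.51 -0.1 ] w 0.0423 q [-0.24 -0.12  1.59  0.    1.68 -0.97]
[ 2.002e+02 -3.000e-01  3.018e+02 -3.000e-01  4.860e+01 -5.000e-01]
```

```bash
python3 -m creep '[[200,0,302,0,49,0,140],[200,0,302,0,49,0,140],[200,0,302,0,49,0,140],[200,0,302,0,49,0,140],[200,0,302,0,49,0,140]]'
python3 - <<'E'
from h import *
say();print(rows([.4015,.307,.12],down(np.radians(-6.9))))
E
```

```text
time: 33.22
tool_pos: [0.4153, 0.2093, 0.1989]
ee_rot: [-1.572, 0.009, -0.066]
wrist_force: [-0.1, 0.5, 0.1]
width: 0.0426
t 33.23 p [0.4153 0.2093 0.1989] rpy [-1.572  0.009 -0.066] F [-0.09  0.48  0.06] w 0.0426 q [ 0.34 -0.1   1.57  0.    1.68  0.41]
[-19.4  79.   96.6   0.1   3.1  -0.5]
```

```bash
python3 -m creep '[[-19,0,96,0,3,0,140],[-19,30,96,0,3,0,140],[-19,79,96,0,3,0,140],[-19,79,96,0,3,0,140]]'
python3 - <<'E'
from h import *
s=robot.snapshot("wrist"); cv2.imwrite("pics/v.png",s["color"])
say();print(rows([.4015,.307,.005],down(np.radians(-6.9))))
print([(round(d["p"],2),np.round(d["point"],4)) for d in robot.landmark_of("bar_a","wrist")])
E
```

```text
time: 33.72
tool_pos: [0.3988, 0.3031, 0.1158]
ee_rot: [-1.579, 0.017, -0.112]
wrist_force: [-0.4, -0.1, -0.9]
width: 0.0425
t 33.77 p [0.4011 0.304  0.1194] rpy [-1.575  0.012 -0.113] F [0.18 0.16 1.39] w 0.0424 q [0.53 0.03 1.61 0.   1.52 0.65]
[  1.4 114.4   3.5   0.2   0.4  -0.7]
[(0.93, array([0.2317, 0.3313, 0.0101])), (0.68, array([0.7742, 0.336 , 0.0077])), (0.59, array([0.4003, 0.3092, 0.0131]))]
```

View pics/v.png

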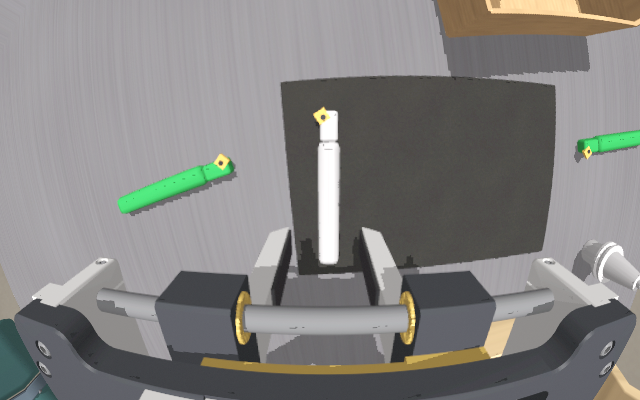

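```bash
python3 -m creep '[[1,40,2,0,0,0,140],[1,80,2,0,0,0,140],[1,110,2,0,0,0,140],[1,115,2,0,0,0,140],[1,115,2,0,0,0,255]]';python3 -m creep '[[0,0,0,0,0,0,255],[0,0,0,0,0,0,255],[0,0,0,0,0,0,255],[0,0,0,0,0,0,255]]';python3 -m creep '[[0,-30,0,0,0,0,255],[0,-80,0,0,0,0,255],[0,-120,0,0,0,0,255],[0,-120,0,0,0,0,255],[0,-120,0,0,0,0,255]]'
python3 - <<'E'
from h import *
fs=[]
s=robot.snapshot("wrist"); cv2.imwrite("pics/w.png",s["color"])
for i in range(6):
    fs.append(robot.get_obs()["wrist_force"]); robot.snapshot("top")
say(); print(np.mean(fs,0)); print(rows([.495,-.288,.2],down(np.radians(94))))
E
```

```text
time: 34.45
tool_pos: [0.4056, 0.3078, 0.0098]
ee_rot: [-1.568, 0.002, -0.114]
wrist_force: [-0.9, 0.2, 0.2]
width: 0.0355
time: 34.95
tool_pos: [0.4037, 0.3083, 0.0098]
ee_rot: [-1.568, 0.005, -0.113]
wrist_force: [-5.0, 0.5, 5.8]
width: 0.0197
time: 35.58
tool_pos: [0.4037, 0.3065, 0.1258]
ee_rot: [-1.572, 0.007, -0.113]
wrist_force: [-1.0, -0.4, -4.4]
width: 0.0196
t 35.92 p [0.4041 0.3068 0.1266] rpy [-1.571  0.007 -0.113] F [ 0.05 -0.43 -3.13] w 0.0194 q [0.53 0.03 1.59 0.   1.53 0.65]
[ 0.14872829  0.17444888 -3.61103295]
[ 1.569e+02 -7.440e+01 -5.808e+02 -3.000e-01 -1.005e+02 -3.000e-01]
```

View pics/w.png

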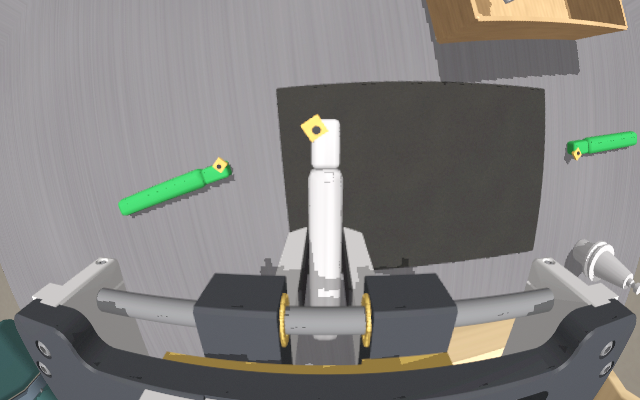

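```bash
python3 -m creep '[[40,-74,0,0,-10,0,255],[60,-74,-60,0,-21,0,255],[75,-74,-120,0,-32,0,255],[90,-74,-180,0,-42,0,255],[105,-74,-240,0,-53,0,255]]'
python3 - <<'E'
from h import *
say();print(rows([.492,-.288,.2],down(np.radians(93.5))))
E
```

```text
time: 36.55
tool_pos: [0.4786, 0.0875, 0.2008]
ee_rot: [-1.567, 0.002, 0.732]
wrist_force: [0.9, -1.2, -4.0]
width: 0.0196
t 36.55 p [0.4786 0.0875 0.2008] rpy [-1.567  0.002  0.732] F [ 0.93 -1.17 -3.95] w 0.0196 q [ 0.06 -0.05  1.52  0.    1.68 -0.67]
[-2.411e+02  2.000e-01 -2.882e+02 -3.000e-01 -5.150e+01 -0.000e+00]
```

```bash
python3 -m creep '[[-241,0,-288,0,-51.5,0,255],[-241,0,-288,0,-51.5,0,255],[-241,0,-288,0,-51.5,0,255],[-241,0,-288,0,-51.5,0,255],[-241,0,-288,0,-51.5,0,255]]'
python3 - <<'E'
from h import *
say();print(rows([.492,-.288,.15],down(np.radians(93.5))))
E
```

```text
time: 37.17
tool_pos: [0.4877, -0.1896, 0.2003]
ee_rot: [-1.566, -0.002, 1.565]
wrist_force: [0.6, -0.5, -3.7]
width: 0.0198
t 37.17 p [ 0.4877 -0.1896  0.2003] rpy [-1.566 -0.002  1.565] F [ 0.61 -0.46 -3.67] w 0.0198 q [-0.48  0.03  1.44 -0.    1.68 -2.04]
[-98.4  50.1  -5.2  -0.3  -3.8   0.1]
```

```bash
python3 -m creep '[[-60,0,-5,0,-3.8,0,255],[-98,20,-5,0,-3.8,0,255],[-98,50,-5,0,-3.8,0,255],[-98,50,-5,0,-3.8,0,255]]'
python3 - <<'E'
from h import *
s=robot.snapshot("wrist"); cv2.imwrite("pics/x.png",s["color"])
say();print(rows([.492,-.288,.015],down(np.radians(93.5))))
E
```

```text
time: 37.67
tool_pos: [0.4894, -0.2851, 0.1465]
ee_rot: [-1.56, -0.007, 1.624]
wrist_force: [0.0, 0.8, -4.2]
width: 0.0197
t 37.73 p [ 0.4906 -0.2854  0.1488] rpy [-1.563 -0.004  1.625] F [-0.36  0.2  -4.18] w 0.0195 q [-0.63  0.15  1.41 -0.    1.59 -2.25]
[ -3.3 133.8  -2.3  -0.4  -0.4   0.2]
```

View pics/x.png

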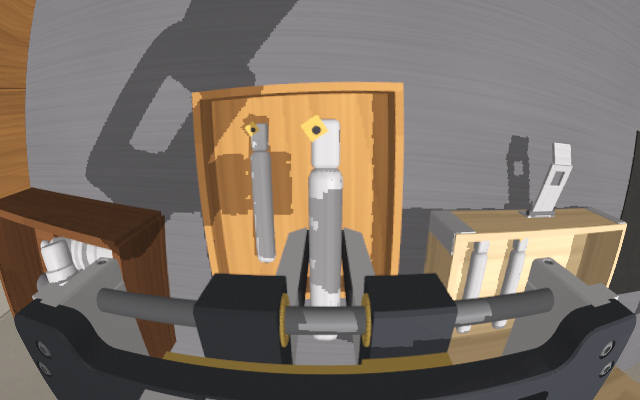

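```bash
python3 -m creep '[[-3,50,-2,0,0,0,255],[-3,100,-2,0,0,0,255],[-3,125,-2,0,0,0,255],[-3,134,-2,0,0,0,255],[-3,134,-2,0,0,0,255]]'; python3 -m creep '[[0,0,0,0,0,0,140],[0,0,0,0,0,0,140],[0,0,0,0,0,0,140],[0,0,0,0,0,0,140]]'
python3 -m creep '[[0,-40,0,0,0,0,140],[0,-90,0,0,0,0,140],[0,-140,0,0,0,0,140],[0,-185,0,0,0,0,140],[0,-245,0,0,0,0,200]]'
python3 - <<'E'
from h import *
s=robot.snapshot("wrist"); cv2.imwrite("pics/y.png",s["color"])
s=robot.snapshot("top"); cv2.imwrite("pics/y_top.png",s["color"])
say();print([(round(d["p"],2),np.round(d["point"],4)) for d in robot.landmark_of("bar_a","top")])
print([(round(d["p"],2),np.round(d["point"],4)) for d in robot.landmark_of("lid_pull","top")])
E
```

```text
time: 38.35
tool_pos: [0.4939, -0.2887, 0.0177]
ee_rot: [-1.568, -0.001, 1.626]
wrist_force: [0.2, 0.5, -3.3]
width: 0.0194
time: 38.85
tool_pos: [0.4932, -0.2888, 0.017]
ee_rot: [-1.567, -0.001, 1.625]
wrist_force: [0.6, 0.4, 0.4]
width: 0.0428
time: 39.48
tool_pos: [0.4934, -0.2885, 0.2617]
ee_rot: [-1.564, -0.004, 1.625]
wrist_force: [0.7, -0.5, -1.4]
width: 0.0353
t 39.58 p [ 0.4964 -0.2906  0.2705] rpy [-1.578  0.008  1.625] F [0.39 0.17 1.22] w 0.0275 q [-0.63  0.13  1.19 -0.    1.8  -2.25]
[(0.81, array([ 0.5973, -0.087 ,  0.0169])), (0.81, array([0.7809, 0.3369, 0.0127])), (0.61, array([ 0.5964, -0.0307,  0.0156])), (0.57, array([0.2359, 0.3311, 0.006 ])), (0.53, array([ 0.494 , -0.2904,  0.0173])), (0.25, array([0.754 , 0.1861, 0.0008]))]
[(0.77, array([ 0.7105, -0.0087,  0.2288]))]
```

View pics/y.png

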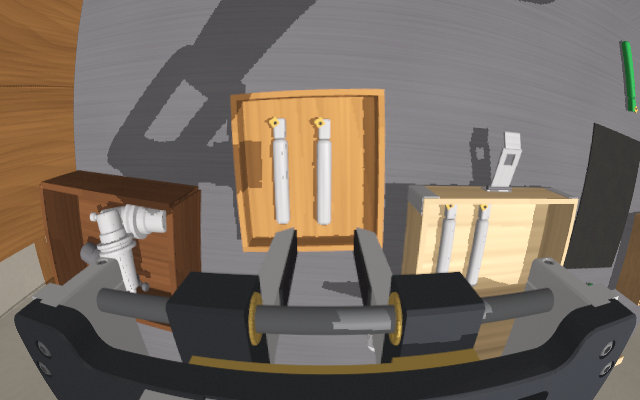

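View pics/y_top.png

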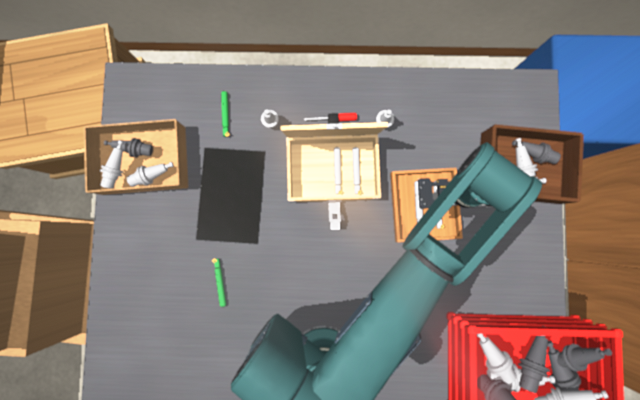

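Run:
```python
from h import *
print(rows([.6,-.1,.32],down(np.radians(92.7))),rows([.726,-.0765,.32],down(np.radians(92.7))))
```

```text
[ 1.833e+02 -5.710e+01 -1.154e+02 -1.000e-01  4.000e-01 -0.000e+00] [ 1.999e+02 -5.740e+01 -2.425e+02 -1.000e-01  4.000e-01 -0.000e+00]
```

```bash
python3 -m creep '[[40,-57,-20,0,0.4,0,255],[90,-57,-50,0,0.4,0,255],[140,-57,-80,0,0.4,0,255],[183,-57,-115,0,0.4,0,255],[183,-57,-115,0,0.4,0,255]]'
python3 - <<'E'
from h import *
say();print(rows([.726,-.0765,.31],down(np.radians(92.7))))
E
```

```text
time: 40.3
tool_pos: [0.6, -0.0965, 0.3142]
ee_rot: [-1.56, -0.004, 1.624]
wrist_force: [0.2, -0.6, 0.0]
width: 0.0007
t 40.30 p [ 0.6    -0.0965  0.3142] rpy [-1.56  -0.004  1.624] F [ 0.17 -0.59  0.04] w 0.0007 q [-0.25  0.24  0.99  0.    1.93 -1.88]
[  13.2    2.9 -126.9   -0.6    0.4    0.3]
```

```bash
python3 -m creep '[[13,-4,-60,0,0.4,0,255],[13,-4,-110,0,0.4,0,255],[13,-4,-127,0,0.4,0,255],[13,-4,-127,0,0.4,0,255]]'
python3 - <<'E'
from h import *
say();print(rows([.72,-.0765,.226],down(np.radians(92.7))))
E
```

```text
time: 40.8
tool_pos: [0.7258, -0.0823, 0.3173]
ee_rot: [-1.56, -0.003, 1.61]
wrist_force: [-0.6, -0.0, -1.0]
width: 0.0003
t 40.80 p [ 0.7258 -0.0823  0.3173] rpy [-1.56  -0.003  1.61 ] F [-0.59 -0.02 -1.04] w 0.0003 q [-0.19  0.57  0.53  0.    2.05 -1.8 ]
[ 5.8 91.3  4.6 -0.6 -0.4  0.2]
```

```bash
python3 -m creep '[[6,40,3,0,0,0,255],[6,80,3,0,0,0,255],[6,91,3,0,0,0,255],[6,91,3,0,0,0,255]]'
python3 - <<'E'
from h import *
say();p0=pose()[0]
psi=.047
for th,x,z in [(1.45,.688,.226),(1.2,.651,.22),(1.0,.623,.208),(.8,.598,.1915),(.6,.577,.170),(.4,.561,.145),(.2,.5495,.117),(.05,.545,.095)]:
    d=p0[0]-(x+.008+.003); print(th,rows([x+.011,p0[1]-d*.047,z],down(np.radians(92.7)))[:3])
s=robot.snapshot("scene"); cv2.imwrite("pics/z.png",s["color"])
E
```

```text
time: 41.3
tool_pos: [0.7209, -0.0757, 0.2307]
ee_rot: [-1.565, -0.002, 1.61]
wrist_force: [0.0, 0.1, 1.1]
width: 0.0002
t 41.30 p [ 0.7209 -0.0757  0.2307] rpy [-1.565 -0.002  1.61 ] F [0.03 0.12 1.1 ] w 0.0002 q [-0.18  0.5   0.8   0.    1.84 -1.79]
1.45 [-0.2  4.8 21.9]
1.2 [-0.5 11.  58.9]
1.0 [-0.7 23.2 86.8]
0.8 [ -0.9  39.8 111.8]
0.6 [ -1.1  61.5 132.7]
0.4 [ -1.3  86.6 148.5]
0.2 [ -1.4 114.6 159.9]
0.05 [ -1.5 136.7 164.3]
```

View pics/z.png

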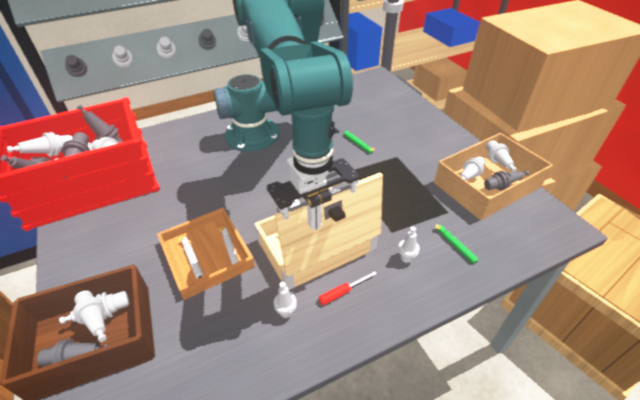

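Fingers are behind the lid, clear of the pull. Pushing it shut along the arc.

```bash
python3 -m creep '[[0,4,22,0,0,0,255],[0,7,40,0,0,0,255],[0,11,59,0,0,0,255],[0,17,73,0,0,0,255],[0,23,87,0,0,0,255]]'
python3 - <<'E'
from h import *
say();p0=pose()[0]
for th,x,z in [(.8,.598,.1915),(.6,.577,.170),(.4,.561,.145),(.2,.5495,.117),(.05,.545,.095)]:
    d=p0[0]-(x+.008+.003); print(th,rows([x+.011,p0[1]-d*.047,z],down(np.radians(92.7)))[:3])
s=robot.snapshot("scene"); cv2.imwrite("pics/z2.png",s["color"])
E
```

```text
time: 41.98
tool_pos: [0.6366, -0.0794, 0.2126]
ee_rot: [-1.575, 0.001, 1.611]
wrist_force: [2.3, -0.6, 0.4]
width: 0.0003
t 41.98 p [ 0.6366 -0.0794  0.2126] rpy [-1.575e+00  1.000e-03  1.611e+00] F [ 2.31 -0.56  0.42] w 0.0003 q [-0.21  0.29  1.12  0.    1.73 -1.82]
0.8 [-0.2 20.9 27.8]
0.6 [-0.3 42.4 48.9]
0.4 [-0.4 67.3 65. ]
0.2 [-0.4 95.2 76.7]
0.05 [ -0.4 117.2  81.3]
```

View pics/z2.png

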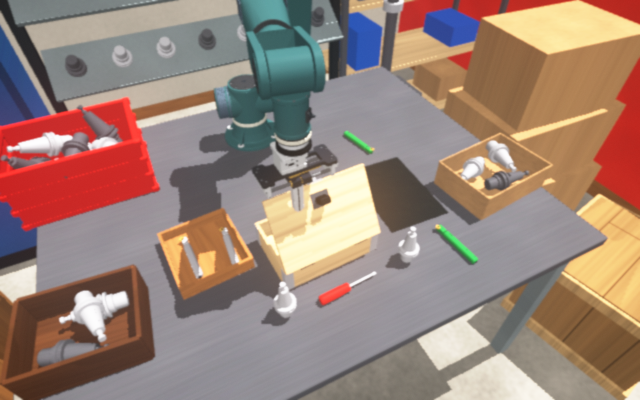

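```bash
python3 -m creep '[[0,10,14,0,0,0,255],[0,21,28,0,0,0,255],[0,42,49,0,0,0,255],[0,67,65,0,0,0,255],[0,90,75,0,0,0,255]]'
python3 - <<'E'
from h import *
say();p0=pose()[0]
for th,x,z in [(.2,.5495,.117),(.05,.545,.095),(0,.544,.0865)]:
    d=p0[0]-(x+.008+.003); print(th,rows([x+.011,p0[1]-d*.047,z],down(np.radians(92.7)))[:3])
E
```

```text
time: 42.65
tool_pos: [0.5608, -0.0822, 0.121]
ee_rot: [-1.572, 0.0, 1.611]
wrist_force: [1.7, -0.7, 1.4]
width: 0.0004
t 42.65 p [ 0.5608 -0.0822  0.121 ] rpy [-1.572  0.     1.611] F [ 1.69 -0.66  1.37] w 0.0004 q [-0.25  0.15  1.46  0.    1.52 -1.86]
0.2 [-0.   4.   0.3]
0.05 [-0.  26.   4.9]
0 [-0.  34.5  5.9]
```

```bash
python3 -m creep '[[0,12,10,0,0,0,255],[0,24,18,0,0,0,255],[0,31,20,0,0,0,255],[0,35,20,0,0,0,255],[0,35,20,0,0,0,255]]'
python3 - <<'E'
from h import *
say()
s=robot.snapshot("scene"); cv2.imwrite("pics/z3.png",cv2.resize(s["color"][150:300,200:400],None,fx=4,fy=4,interpolation=cv2.INTER_CUBIC))
print([(round(d["p"],2),np.round(d["point"],4)) for d in robot.landmark_of("lid_pull","scene")])
E
```

```text
time: 43.28
tool_pos: [0.5399, -0.0825, 0.0875]
ee_rot: [-1.568, -0.001, 1.611]
wrist_force: [-6.3, 0.5, 14.1]
width: -0.0
t 43.27 p [ 0.5399 -0.0825  0.0875] rpy [-1.568e+00 -1.000e-03  1.611e+00] F [-6.33  0.5  14.06] w -0.0000 q [-0.26  0.13  1.56 -0.    1.45 -1.87]
[(0.8, array([ 0.5469, -0.0197,  0.1104]))]
```

View pics/z3.png

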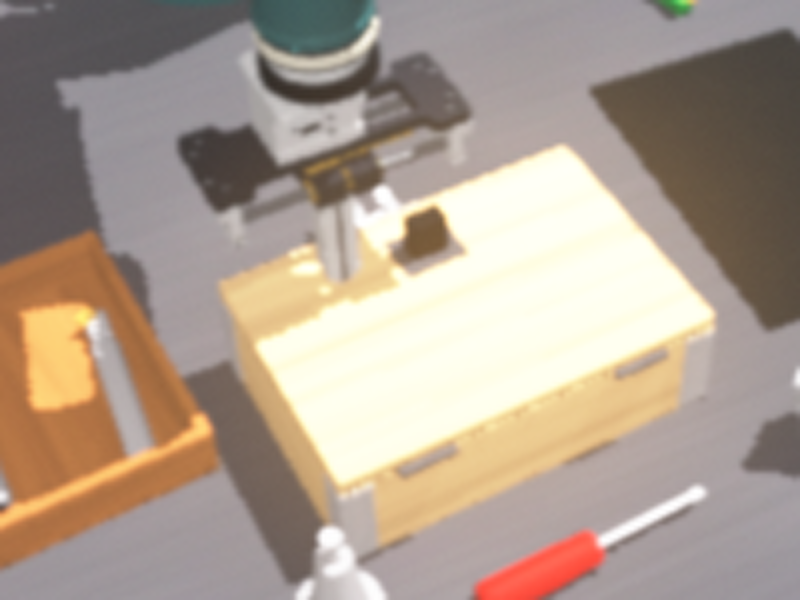

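```bash
python3 -m creep '[[0,2,0,0,0,0,255],[0,2,0,0,0,0,255],[0,-60,0,0,0,0,255],[0,-110,0,0,0,0,130],[0,-110,0,0,0,0,130]]'
python3 - <<'E'
from h import *
say()
for c in ("top","scene","wrist"):
    robot.snapshot(c)
    for n in ("hasp_tip","lid_pull"): print(c,n,[(round(d["p"],2),np.round(d["point"],4)) for d in robot.landmark_of(n,c)[:2]])
print(rows([.422,-.0255,.15],down(np.radians(92.7))))
E
```

```text
time: 44.0
tool_pos: [0.5429, -0.0831, 0.1999]
ee_rot: [-1.577, 0.002, 1.611]
wrist_force: [-0.2, -0.3, 0.2]
width: 0.017
t 44.00 p [ 0.5429 -0.0831  0.1999] rpy [-1.577  0.002  1.611] F [-0.15 -0.32  0.16] w 0.0170 q [-0.26  0.08  1.39  0.    1.67 -1.87]
top hasp_tip [(0.52, array([ 0.4224, -0.0241,  0.0522]))]
top lid_pull [(0.95, array([ 0.5433, -0.0162,  0.1129]))]
scene hasp_tip [(0.5, array([ 0.4257, -0.0264,  0.0545]))]
scene lid_pull [(0.83, array([ 0.5437, -0.0191,  0.1117]))]
wrist hasp_tip [(0.95, array([ 0.4182, -0.0244,  0.0532])), (0.36, array([ 0.5098,  0.3102, -0.0014]))]
wrist lid_pull [(0.71, array([ 0.5453, -0.0162,  0.1145]))]
[ 6.130e+01  4.310e+01  1.146e+02 -4.000e-01 -4.000e-01  1.000e-01]
```

```bash
python3 -m creep '[[30,0,60,0,0,0,130],[61,0,114,0,0,0,130],[61,43,114,0,0,0,130],[61,43,114,0,0,0,130]]'
python3 - <<'E'
from h import *
s=robot.snapshot("wrist"); cv2.imwrite("pics/h1.png",s["color"])
say();print(rows([.422,-.025,.037],down(np.radians(92.7))))
E
```

```text
time: 44.95
tool_pos: [0.4201, -0.0251, 0.1479]
ee_rot: [-1.559, -0.003, 1.612]
wrist_force: [0.4, 0.6, 0.4]
width: 0.0464
t 45.00 p [ 0.4221 -0.0257  0.1501] rpy [-1.563 -0.002  1.611] F [-0.34  0.03  0.9 ] w 0.0462 q [-0.2  -0.18  1.73  0.    1.59 -1.81]
[ 4.000e-01  1.131e+02 -8.000e-01 -5.000e-01 -4.000e-01  1.000e-01]
```

View pics/h1.png

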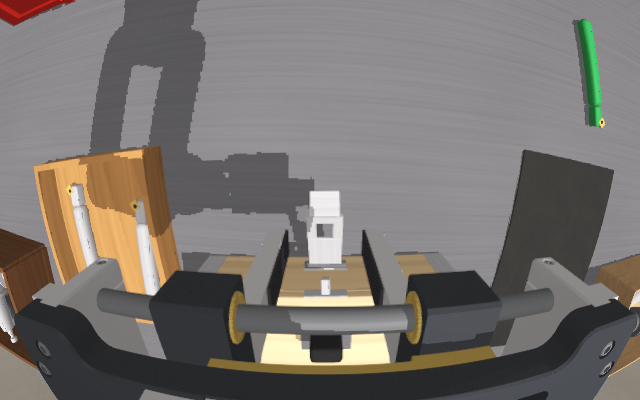

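```bash
python3 -m creep '[[0,45,0,0,0,0,130],[0,90,0,0,0,0,130],[0,112,0,0,0,0,130],[0,112,0,0,0,0,255],[0,112,0,0,0,0,255]]'; python3 -m creep '[[0,0,0,0,0,0,255],[0,0,0,0,0,0,255],[0,0,0,0,0,0,255]]'
python3 - <<'E'
from h import *
say()
p0,r0,o=pose()
H=np.array([.597-.103,0,.030]); g=np.array([p0[0],0,p0[2]+.019])-H; rr=np.hypot(g[0],g[2]); a=np.arctan2(-g[0],g[2]); print(rr,a)
for b in np.arange(a-.15,.3,-.15):
    dx=-rr*np.sin(b)-g[0]; dz=rr*np.cos(b)-g[2]; print(round(b,2),"row y %.1f z %.1f"%(-dz*1000,-dx*1000))
E
```

```text
time: 45.62
tool_pos: [0.4241, -0.0255, 0.0408]
ee_rot: [-1.568, -0.003, 1.611]
wrist_force: [0.7, 4.1, -0.4]
width: 0.0298
time: 46.0
tool_pos: [0.4238, -0.0255, 0.0401]
ee_rot: [-1.569, -0.002, 1.612]
wrist_force: [2.1, 3.6, 1.0]
width: 0.0277
t 46.00 p [ 0.4238 -0.0255  0.0401] rpy [-1.569 -0.002  1.612] F [2.06 3.55 0.99] w 0.0277 q [-0.2  -0.1   1.89  0.    1.35 -1.81]
0.07595877473936555 1.1779507259887951
1.03 row y -10.2 z -5.1
0.88 row y -19.4 z -11.7
0.73 row y -27.6 z -19.6
0.58 row y -34.5 z -28.7
0.43 row y -40.0 z -38.6
```

```bash
python3 -m creep '[[0,-10.2,-5.1,0,0,0,255],[0,-19.4,-11.7,0,0,0,255],[0,-27.6,-19.6,0,0,0,255],[0,-34.5,-28.7,0,0,0,255],[0,-40,-38.6,0,0,0,255]]'
python3 - <<'E'
from h import *
say()
s=robot.snapshot("wrist"); cv2.imwrite("pics/h2.png",s["color"])
for c in ("wrist","top","scene"):
    if c!="wrist":robot.snapshot(c)
    print(c,[(round(d["p"],2),np.round(d["point"],4)) for d in robot.landmark_of("hasp_tip",c)[:2]])
E
```

```text
time: 46.62
tool_pos: [0.4607, -0.0236, 0.0788]
ee_rot: [-1.562, -0.003, 1.612]
wrist_force: [-3.2, 4.8, -7.0]
width: 0.0278
t 46.62 p [ 0.4607 -0.0236  0.0788] rpy [-1.562 -0.003  1.612] F [-3.18  4.76 -7.03] w 0.0278 q [-0.18 -0.04  1.76  0.    1.43 -1.79]
wrist []
top []
scene [(0.72, array([ 0.4635, -0.0245,  0.1006]))]
```

View pics/h2.png

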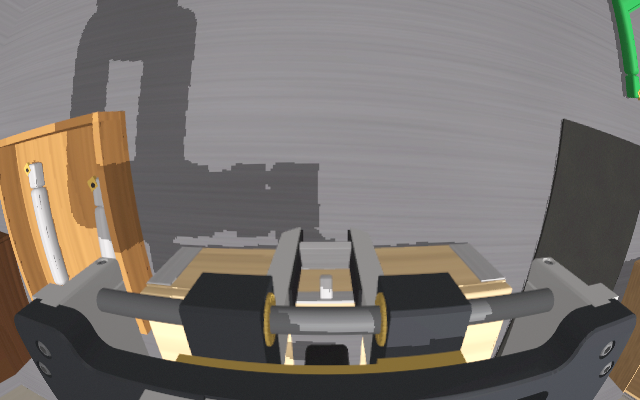

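```bash
python3 -m creep '[[0,-4,-10.7,0,0,0,255],[0,-6,-20,0,0,0,255],[0,-6,-20,0,0,0,255],[0,-6,-20,0,0,0,130],[0,-6,-20,0,0,0,130]]'
python3 - <<'E'
from h import *
say()
E
python3 -m creep '[[0,0,0,0,0,0,130],[0,0,15,0,0,0,130],[0,0,60,0,0,0,130],[0,0,60,0,0,0,255],[0,0,60,0,0,0,255]]'
python3 - <<'E'
from h import *
say()
s=robot.snapshot("wrist"); cv2.imwrite("pics/h3.png",s["color"])
for c in ("wrist","top","scene"):
    if c!="wrist":robot.snapshot(c)
    print(c,[(round(d["p"],2),np.round(d["point"],4)) for d in robot.landmark_of("hasp_tip",c)[:2]])
E
```

```text
time: 47.55
tool_pos: [0.483, -0.0246, 0.0861]
ee_rot: [-1.57, 0.001, 1.611]
wrist_force: [0.0, 1.0, 0.7]
width: 0.0443
t 47.55 p [ 0.483  -0.0246  0.0861] rpy [-1.570e+00  1.000e-03  1.611e+00] F [0.   0.95 0.66] w 0.0443 q [-0.17 -0.    1.71 -0.    1.44 -1.78]
time: 48.18
tool_pos: [0.4219, -0.0261, 0.0857]
ee_rot: [-1.568, -0.001, 1.611]
wrist_force: [-0.7, -0.3, 0.6]
width: 0.0296
t 48.17 p [ 0.4219 -0.0261  0.0857] rpy [-1.568e+00 -1.000e-03  1.611e+00] F [-0.71 -0.27  0.63] w 0.0296 q [-0.2  -0.14  1.84  0.    1.45 -1.81]
wrist [(0.71, array([ 0.4852, -0.0209,  0.1073])), (0.68, array([ 0.4936, -0.3102, -0.0032]))]
top []
scene [(0.54, array([ 0.4904, -0.0232,  0.1068])), (0.23, array([ 0.5077, -0.2466,  0.0185]))]
```

View pics/h3.png

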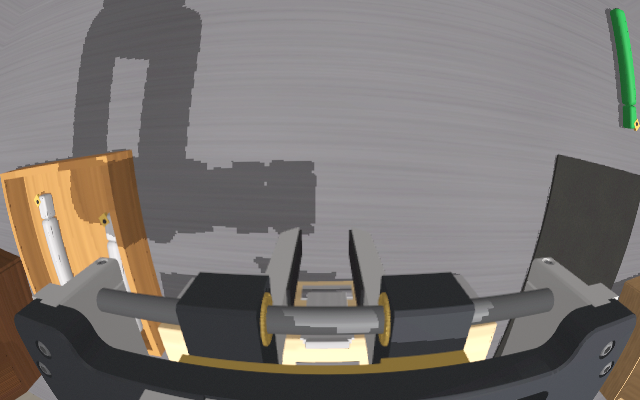

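```bash
python3 -m creep '[[0,-14,0,0,0,0,255],[0,-14,-20,0,0,0,255],[0,-14,-35,0,0,0,255],[0,-14,-45,0,0,0,255],[0,-14,-45,0,0,0,255]]'
python3 - <<'E'
from h import *
say()
E
```

```text
time: 49.1
tool_pos: [0.4669, -0.024, 0.0987]
ee_rot: [-1.565, -0.002, 1.612]
wrist_force: [-0.1, -0.6, 0.4]
width: 0.0001
t 49.10 p [ 0.4669 -0.024   0.0987] rpy [-1.565 -0.002  1.612] F [-0.08 -0.56  0.43] w 0.0001 q [-0.17 -0.05  1.72  0.    1.47 -1.78]
```

```bash
python3 -m creep '[[0,0,-4,0,0,0,255],[0,0,-8,0,0,0,255],[0,0,-11,0,0,0,255],[0,0,-11,0,0,0,255]]';python3 -m creep '[[0,0,-3,0,0,0,255],[0,0,-3,0,0,0,255]]';python3 -m creep '[[0,0,-3,0,0,0,255],[0,0,-3,0,0,0,255]]'
```

```text
time: 49.6
tool_pos: [0.471, -0.0238, 0.0986]
ee_rot: [-1.55, -0.002, 1.611]
wrist_force: [-17.0, -0.8, 10.9]
width: 0.0007
time: 49.85
tool_pos: [0.4713, -0.0238, 0.0986]
ee_rot: [-1.544, -0.002, 1.611]
wrist_force: [-24.4, -1.1, 15.5]
width: 0.0004
time: 50.1
tool_pos: [0.4714, -0.0237, 0.0986]
ee_rot: [-1.537, -0.002, 1.611]
wrist_force: [-31.9, -1.1, 19.9]
width: 0.0004
```

```bash
python3 -m creep '[[0,0,15,0,0,0,255],[0,0,60,0,0,0,255],[0,-50,110,0,0,0,255],[0,-100,110,0,0,0,255],[0,-100,110,0,0,0,255]]'
python3 - <<'E'
from h import *
say()
s=robot.snapshot("wrist"); cv2.imwrite("pics/f1.png",s["color"])
for c in ("wrist","top","scene"):
    s=robot.snapshot(c)
    for n in ("hasp_tip","lid_pull","holder_a","driver"):print(c,n,[(round(d["p"],2),np.round(d["point"],4)) for d in robot.landmark_of(n,c)[:2]])
cv2.imwrite("pics/f2.png",cv2.resize(s["color"][150:320,150:420],None,fx=2.9,fy=2.9,interpolation=cv2.INTER_CUBIC))
E
```

```text
time: 50.72
tool_pos: [0.3763, -0.0286, 0.2045]
ee_rot: [-1.578, 0.001, 1.611]
wrist_force: [1.1, 0.1, -0.1]
width: 0.0008
t 50.73 p [ 0.3763 -0.0286  0.2045] rpy [-1.578e+00  1.000e-03  1.611e+00] F [ 1.14  0.11 -0.11] w 0.0008 q [-0.23 -0.31  1.73  0.    1.71 -1.84]
wrist hasp_tip []
wrist lid_pull [(0.86, array([ 0.5427, -0.0192,  0.1151]))]
wrist holder_a []
wrist driver []
top hasp_tip [(0.43, array([ 0.4916, -0.0195,  0.1065]))]
top lid_pull [(0.8, array([ 0.5439, -0.016 ,  0.1138])), (0.22, array([ 0.5151,  0.3096, -0.0067]))]
top holder_a [(0.65, array([0.756 , 0.1883, 0.0022])), (0.48, array([ 7.588e-01, -1.792e-01, -7.000e-04]))]
top driver [(0.76, array([ 7.7e-01, -7.1e-03,  5.0e-04]))]
scene hasp_tip [(0.58, array([ 0.4923, -0.0239,  0.109 ]))]
scene lid_pull [(0.85, array([ 0.5427, -0.0174,  0.1128]))]
scene holder_a [(0.86, array([ 0.753 ,  0.1873, -0.0031])), (0.81, array([ 0.7593, -0.1712, -0.0037]))]
scene driver [(0.56, array([ 7.695e-01, -8.400e-03,  5.000e-04]))]
```

View pics/f1.png

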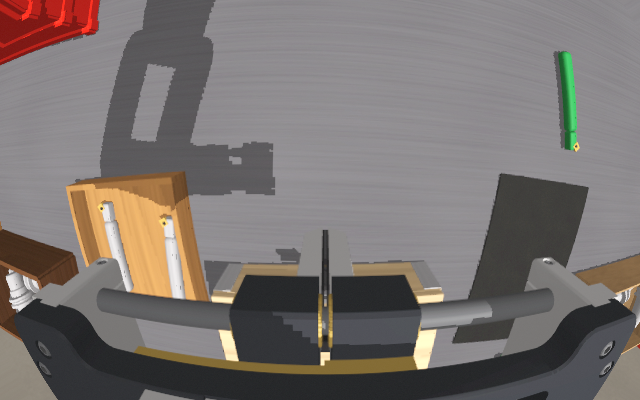

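View pics/f2.png

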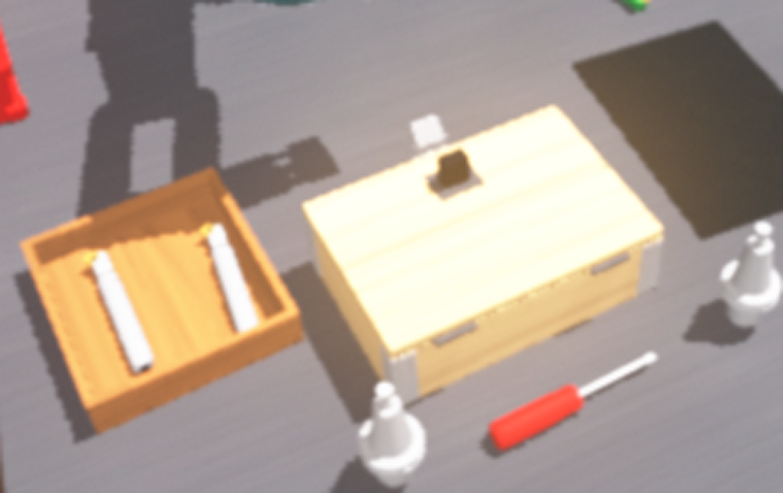

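Run:
```python
from h import *
a=cv2.imread("pics/a_scene.png"); b=robot.snapshot("scene")["color"]
f=lambda i:cv2.resize(i[170:260,250:350],None,fx=4,fy=4,interpolation=cv2.INTER_NEAREST)
cv2.imwrite("pics/cmp.png",np.hstack([f(a),f(b)]))
```

```text
(no output)
```

View pics/cmp.png

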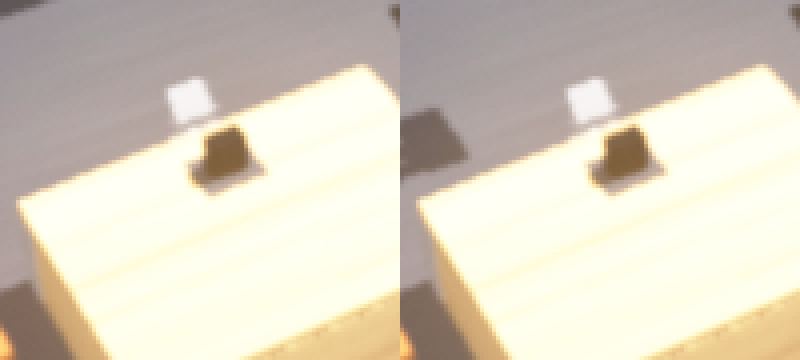

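The "before" and "after" pictures of the lid and hasp match exactly: the tab is at (190,100) and the pull at (225,150) in both crops. I'm handing in the job.

```bash
python3 -c "
from bench import robot
print(robot.close_job())"
```

```text
the job is handed in; nothing more can be done
None
```

All four bars are sorted and put away, the lid is shut and the hasp is back upright over its catch. I handed the job in at about 51 s.

- **Opening:** I swung the hasp off its catch to about 1.16 rad and opened the lid to about 1.45 rad. The stop is at 1.5 rad.
- **Weighing:** Two bars pulled about 6.1 and 6.3 N at the wrist, so they are carbide. The other two pulled about 3.9 and 3.6 N, so they are steel.
- **Placing:** The carbide bars lie flat, side by side, on the case floor. The steel bars lie the same way in the tray. The two green look-alikes were left alone.
- **Closing:** I pressed the lid shut with about 14 N. The hasp did not move any further when I pushed it with 32 N.

In the last checks, the lid and hasp looked the same in the scene picture as at the start. The networks put the lid pull and hasp tip within about 3 mm of where they began, and the holders and the screwdriver within about 5 mm. The mat is empty.

- **Force peak:** A force of about 51 N per axis (roughly 72 N in all) showed on the wrist as the lid was pushed open. The fingers were pressing on the lid's edge, and this stayed under the 120 N limit. I took this as finger contact, not the gripper's body (40 N limit).
- **Missed detection:** The wrist camera did not find the hasp tip in the final check, when the fingers hid it. The top and scene cameras both found it.

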